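# Light-test the solar cells, lock the lamp out, clear the bed

### The job

Lay every solar-cell carrier from the green mat flat, cell side up, on the black test bed. With all of them lying there, swing the red-knobbed dimmer lever to line up with the yellow setpoint marker and let go of it for a second or more so the reading can settle, bring the lever back to the green idle mark, turn the red isolator handle clockwise to off, and swing the steel lockout hasp fully out over the front edge of the box. Once it is locked out, lay all the carriers back flat, cell side up, on the green mat; do not disturb the marker pen, the cutters or the soldering-iron stand.

Things in the scene. Friction and masses are not known exactly. Their poses are not given: they have to be found in the camera images.
- panel0: small solar-cell carrier: silver plate 90 (x) x 60 (y) x 8 mm with a dark blue cell on top, and a black upright grip bar 14 (x) x 40 (y) mm standing on the plate near its -x end, centred at x = -34 mm, from 8 to 38 mm above the underside. Origin: centre of the underside; z up out of the cell face. About 110 g. Three or four of the four carriers are there (a missing one is absent).
- panel1: small solar-cell carrier: silver plate 90 (x) x 60 (y) x 8 mm with a dark blue cell on top, and a black upright grip bar 14 (x) x 40 (y) mm standing on the plate near its -x end, centred at x = -34 mm, from 8 to 38 mm above the underside. Origin: centre of the underside; z up out of the cell face. About 110 g. Three or four of the four carriers are there (a missing one is absent).
- panel2: small solar-cell carrier: silver plate 90 (x) x 60 (y) x 8 mm with a dark blue cell on top, and a black upright grip bar 14 (x) x 40 (y) mm standing on the plate near its -x end, centred at x = -34 mm, from 8 to 38 mm above the underside. Origin: centre of the underside; z up out of the cell face. About 110 g. Three or four of the four carriers are there (a missing one is absent).
- panel3: small solar-cell carrier: silver plate 90 (x) x 60 (y) x 8 mm with a dark blue cell on top, and a black upright grip bar 14 (x) x 40 (y) mm standing on the plate near its -x end, centred at x = -34 mm, from 8 to 38 mm above the underside. Origin: centre of the underside; z up out of the cell face. About 110 g. Three or four of the four carriers are there (a missing one is absent).
- bed: low black slab with white corner marks, 240 (x) x 190 (y) x 6 mm, fixed to the bench; its flat top is 6 mm above the bench. There is room for four carriers in two rows of two. Origin: centre of the underside.
- mat: green antistatic mat fixed to the bench, 300 (x) x 250 (y) x 3 mm, on which the carriers lie at the start. There is room for four in two rows of two. Origin: centre of the underside.
- console: grey lamp control box fixed to the bench, 270 (x) x 240 (y) mm, its top 60 mm above the bench; front edge at x = -135 mm. On top: dimmer lever pivoted about the vertical at (-10, 0) mm, isolator with vertical axis at (-82, 62) mm, hasp pivoted about the vertical at (-105, -5) mm. Origin: centre of the underside.
- lever (a joint): angle of the dimmer lever, rad: 0 = idle stop (arm over the green mark, -1.05 rad from the box's x axis), grows anticlockwise from above, to 2.1. It stays where it is left (friction 0.12 N m, about 1.4 N at the knob).
- lever_tip (a point): middle of the lever's upright round red knob (20 mm across, spanning 78 to 120 mm above the bench, this point at 102 mm), 85 mm from the lever's pivot. Its x axis points along the lever arm, out from the pivot.
- setpoint: flat yellow T-shaped marker on the box top, 26 mm long, lying 103 to 130 mm out from the lever's pivot; its angle differs from run to run. Origin: on the lever's pivot axis, at the box top; its x axis points from the pivot to the marker. The lever is set when its arm points the same way.
- isolator (a joint): angle of the red isolator handle, rad: about 0 = on, 1.571 = off (stop), growing clockwise seen from above. It stays where it is left (friction 0.10 N m).
- isolator_grip (a point): grip point of the isolator, on its axis, 101 mm above the bench. The grip is an upright bar 61 mm long (along this point's own x axis, which turns with it), 14 mm thick, spanning 76 to 108 mm above the bench, on a 64 mm disc.
- hasp (a joint): angle of the lockout hasp, rad: about 0 = folded along the box (pointing to the box's -y), 1.571 = fully out (stop; pointing to the box's -x, over the front edge), growing clockwise seen from above. It stays where it is left (friction 0.06 N m, about 1 N at the tab).
- hasp_tab (a point): middle of the hasp's upright orange tab, 63 mm from the hasp's pivot, 84 mm above the bench; the tab is 14 mm along the hasp (this point's x axis, out from the pivot) x 18 mm across, spanning 66 to 98 mm above the bench.
- marker: bystander: white marker pen with blue cap, 125 x 16 mm, lying on the bench. Origin: centre of the underside.
- cutters: bystander: green-handled cutters, 120 x 50 x 10 mm, lying on the bench. Origin: centre of the underside.
- iron_stand: bystander: black soldering-iron stand with a brass-coloured pad, 100 x 170 x 80 mm. Origin: centre of the underside.

How it is judged:
On the way, in this order (a step that is already met when the one before it is completed fails the run):
1. every carrier present lies flat, cell up, on the test bed (x of panel0 in the frame of bed between -0.1 and 0.1 m and y of panel0 in the frame of bed between -0.08 and 0.08 m and z of panel0 in the frame of bed between 0.002 and 0.01 m and angle between each of panel0, panel1, panel2, panel3's own z axis and vertical below 0.06 rad and linear speed of each of panel0, panel1, panel2, panel3 below 0.02 m/s and x of panel1 in the frame of bed between -0.1 and 0.1 m and y of panel1 in the frame of bed between -0.08 and 0.08 m and z of panel1 in the frame of bed between 0.002 and 0.01 m and x of panel2 in the frame of bed between -0.1 and 0.1 m and y of panel2 in the frame of bed between -0.08 and 0.08 m and z of panel2 in the frame of bed between 0.002 and 0.01 m and x of panel3 in the frame of bed between -0.1 and 0.1 m and y of panel3 in the frame of bed between -0.08 and 0.08 m and z of panel3 in the frame of bed between 0.002 and 0.01 m), for 0.3 s.
2. the lever stands in line with the yellow setpoint marker (within 0.1 rad), and is let go, with every carrier lying on the bed (all of step 1 and angle between the x axis of lever_tip and the x axis of setpoint, either way round below 0.1 rad and contact force between the fingers and console below 0.3 N), for 0.8 s.
3. the lever is back at idle (below 0.1 rad) (value of joint lever below 0.1 rad), for 0.2 s.
4. the isolator is off (above 1.38 rad) (value of joint isolator above 1.38 rad), for 0.2 s.
5. the hasp is swung out (above 1.35 rad) (value of joint hasp above 1.35 rad), for 0.2 s.
6. every carrier present lies flat, cell up, back on the green mat (x of panel0 in the frame of mat between -0.14 and 0.14 m and y of panel0 in the frame of mat between -0.115 and 0.115 m and z of panel0 in the frame of mat between -0.001 and 0.007 m and angle between each of panel0, panel1, panel2, panel3's own z axis and vertical below 0.06 rad and linear speed of each of panel0, panel1, panel2, panel3 below 0.02 m/s and x of panel1 in the frame of mat between -0.14 and 0.14 m and y of panel1 in the frame of mat between -0.115 and 0.115 m and z of panel1 in the frame of mat between -0.001 and 0.007 m and x of panel2 in the frame of mat between -0.14 and 0.14 m and y of panel2 in the frame of mat between -0.115 and 0.115 m and z of panel2 in the frame of mat between -0.001 and 0.007 m and x of panel3 in the frame of mat between -0.14 and 0.14 m and y of panel3 in the frame of mat between -0.115 and 0.115 m and z of panel3 in the frame of mat between -0.001 and 0.007 m), for 0.2 s.
At the end, for the whole second after the job is handed in: Every carrier present lies flat (within 0.06 rad) and cell up on the green mat, its centre 10 mm or more inside the mat's edges; lever at idle (below 0.1 rad), isolator off (above 1.38 rad), hasp out (above 1.35 rad) (x of panel0 in the frame of mat between -0.14 and 0.14 m and y of panel0 in the frame of mat between -0.115 and 0.115 m and z of panel0 in the frame of mat between -0.001 and 0.007 m and angle between each of panel0, panel1, panel2, panel3's own z axis and vertical below 0.06 rad and x of panel1 in the frame of mat between -0.14 and 0.14 m and y of panel1 in the frame of mat between -0.115 and 0.115 m and z of panel1 in the frame of mat between -0.001 and 0.007 m and x of panel2 in the frame of mat between -0.14 and 0.14 m and y of panel2 in the frame of mat between -0.115 and 0.115 m and z of panel2 in the frame of mat between -0.001 and 0.007 m and x of panel3 in the frame of mat between -0.14 and 0.14 m and y of panel3 in the frame of mat between -0.115 and 0.115 m and z of panel3 in the frame of mat between -0.001 and 0.007 m and value of joint lever below 0.1 rad and value of joint isolator above 1.38 rad and value of joint hasp above 1.35 rad); the robot touches nothing.
It fails at once if the marker pen is pushed more than 30 mm (distance of marker from where it was at the start of the episode above 0.03 m).
It fails at once if the cutters is pushed more than 30 mm (distance of cutters from where it was at the start of the episode above 0.03 m).
It fails at once if the iron stand is pushed more than 30 mm (distance of iron_stand from where it was at the start of the episode above 0.03 m).
Of panel0, panel1, panel2, panel3 only 3 to 4 are there at a start; the rules pass over those that are not, and their reading is None.
At some moment in a run one of panel0, panel1, panel2, panel3 may be knocked a few centimetres aside while the robot is not near it.
Once in a run the grip may slacken for a moment while it holds something.
It also fails if it takes over 210 s, if anything falls off the work surface, if the arm or the gripper's body presses on something with over 40 N, if the wrist force passes 120 N, or if a joint passes its speed limit or range.

### The arm

A 6-joint arm with a two-finger parallel gripper is mounted at the origin on the work surface. World frame = base frame: x ahead of the robot, y to its left, z up, the work surface at z = 0. Lengths are in m, angles in rad, forces in N, time in s.
With the tool pointing down it reaches from about 0.35 to 0.775 m from the base axis. Payload 7.3 kg.
Tool frame: the origin (TCP) lies on the centre line of the jaws, within the pads' length; the fingertips stand 17 mm ahead of it and the grasp point (between the pads) lies 2 mm behind it (robot.tip_extent is the distance from the TCP to the fingertips, in m); z points along the fingers, y is the line along which they close (so a half turn about z gives the same grasp; the last joint's range is limited). The gripper opens to 92 mm and grips with 3 to 60 N. Pads are 19 mm wide; open, the fingers measure 130 mm over their backs; the gripper's body (75 mm by 190 mm) begins 47 mm behind the grasp point.
Start: joints at [1.074, 0.342, 1.524, -0, 1.275, -0.146], TCP at [0.18, 0.493, 0.244] pointing down, gripper open.
Joint ranges: [-2.53, 2.53], [-0.77, 2.02], [0.04, 2.7], [-1, 4.14], [0.28, 2.66], [-3.11, 3.11]. Speed limits (rad/s): [2.57, 2.57, 3.14, 3.14, 3.14, 3.14].

### API

Orientations are given as [roll, pitch, yaw] about the fixed x, y, z axes, in that order (R = Rz(yaw) Ry(pitch) Rx(roll)).
In Python, from cell import robot gives the robot as it stands.
- The arm moves only by the tool step_arm, never from a script. Its argument "motion" is a list of rows, each a list of 2 entries, a list of its own where there are three numbers: the shift along the tool's x, y, z in units of 60 mm (1.0 is 60 mm), then the turn about the tool's z in rad. In form: [[[x, y, z], spin], ...]. A call has 1 to 10 rows; each row is the pose to reach, as a shift and turn from the pose commanded when the call began, along the tool's axes at that moment; what a row does not reach only later rows make up. A row lasts 1/8 s, in which the tool goes at most 62.5 mm and 10.7 degrees, less where a joint would pass 70% of its speed; a pose out of reach is approached as far as the arm can. A call with a gripper value outside its range is refused whole. "hand" is the closure in counts, from 0 (fully open) to 255 (shut), set as the call begins (left out, the last holds). The fingers move at their own pace and stop on an object; "squeeze" is the grip in N (left out, the last holds). Time passes only in rows, so rows that repeat a pose let the fingers close. It gives the time, the measured TCP pose, the force, the opening and the grip force at its end, in the units of the state.
- robot.observe(): the state, without advancing time (a new reading comes with each control period).
- robot.read_camera(name): name is "scene" or "top"; returns a dict with "pixels" (384x512x3 uint8, red, green, blue), "intrinsics" (3x3 intrinsics, pixels), "xyz" and "rotation" of the camera in the world. Camera axes: x right, y up, looking along -z (the intrinsics and any distortion apply to the point x, -y, -z); pixel columns grow to the right and rows downward; lengths in m; the calibration is good to about 2 mm. A picture is of the moment at which its call begins. There is no depth.
- robot.hand_in(): hands the job in; it is judged then, once.
The state is a dict: "time": time; "qpos": joint angles; "qvel": joint speeds; "joint_efforts": joint torques, N m; "tool_pos": TCP position; "tool_rot": TCP orientation; "contact_force": force on the tool from outside, world axes, zero at the start; "torque": the same for the moment, N m; "opening": finger opening in m; "grip_force": force on a finger pad.
Only numpy, scipy, OpenCV 4.12 (cv2) and the standard library are available. Lean on these libraries where they do the work, as an engineer would, in place of code of your own. Each camera call takes 0.05 s, during which the arm holds its last target. There are 200 camera calls.

## Working session

There is one attempt and no reset: what is moved stays moved. The work goes in short steps, Python scripts to look and compute and a tool call to move; the robot and the scene stay as the last step left them, time stands still between calls to the robot, and variables do not carry over. Pictures are saved under pics/ and viewed, at most 14 in all, crops included, and the job is handed in when it is done.

Besides the shell and the picture viewer there is one more tool, called after ">>>" by a JSON object that holds its "op" and its "data", one argument or row to a line. step_arm: Moves the arm, as the interface text tells. Its arguments: {"type":"object","properties":{"motion":{"type":"array"},"hand":{"type":"number"},"squeeze":{"type":"number"}},"required":["motion"]}

```bash
mkdir -p pics; ls; python3 - <<'E'
from cell import robot
import cv2
for n in("scene","top"):
    c=robot.read_camera(n); cv2.imwrite(f"pics/{n}0.png",cv2.cvtColor(c["pixels"],cv2.COLOR_RGB2BGR))
    print(n,c["intrinsics"],c["xyz"],c["rotation"],[k for k in c])
print(robot.observe())
E
```

```text
pics
scene [[402.92789019   0.         252.50510513]
 [  0.         402.92789019 192.3239979 ]
 [  0.           0.           1.        ]] [1.01488738 0.63726285 0.61599756] [ 0.993989   -0.00857038  2.55067559] ['pixels', 'intrinsics', 'xyz', 'rotation']
top [[388.01103971   0.         253.8224708 ]
 [  0.         388.01103971 188.92480293]
 [  0.           0.           1.        ]] [ 0.45363624 -0.00634996  1.04449434] [ 0.12646916 -0.0053174  -1.55395076] ['pixels', 'intrinsics', 'xyz', 'rotation']
{'time': 0.1, 'qpos': array([ 1.07401340e+00,  3.42647192e-01,  1.52493590e+00, -1.15688472e-05,
        1.27537800e+00, -1.46009166e-01]), 'qvel': array([-0.00084826, -0.00321986, -0.00301834, -0.00050372,  0.00136939,
        0.00078239]), 'joint_efforts': array([ 2.92061806e-03, -4.32004631e+01, -2.44694370e+01,  7.21009914e-02,
        5.26101503e-02, -8.95003222e-05]), 'tool_pos': array([0.18022551, 0.49273327, 0.24311245]), 'tool_rot': array([-3.14023716e+00, -1.88150521e-04,  2.79082214e+00]), 'contact_force': array([-0.69278568, -0.16535126,  0.63017046]), 'torque': array([-0.00120957, -0.01216606, -0.02773118]), 'grip_force': 0.0, 'opening': 0.09200107186572988}
```

View pics/top0.png

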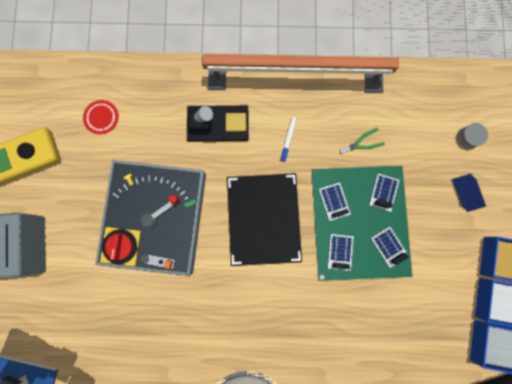

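View pics/scene0.png

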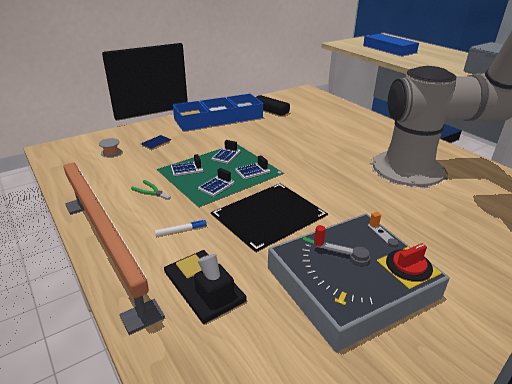

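The top view shows the console at left (150,217), the bed at (264,219), and the mat at (361,222) with four carriers near (335,201), (385,191), (341,251) and (390,246). The pen is at (289,139) and the cutters at (362,141). The lever knob is at (173,199), the setpoint at (129,180), the isolator at (119,246) and the hasp tab at (168,264). Next I'll set up helpers and zoom in.

```bash
cat > h.py <<'E'
import numpy as np, cv2
from cell import robot
from scipy.spatial.transform import Rotation as Ro
def cam(n): 
    c=robot.read_camera(n); c["R"]=Ro.from_euler("xyz",c["rotation"]).as_matrix(); return c
def ray(c,uv,z):
    p=np.linalg.solve(c["intrinsics"],[uv[0],uv[1],1.]); d=c["R"]@np.array([p[0],-p[1],-p[2]])
    return c["xyz"]+d*(z-c["xyz"][2])/d[2]
def proj(c,X):
    q=c["R"].T@(np.asarray(X)-c["xyz"]); p=c["intrinsics"]@np.array([q[0],-q[1],-q[2]]); return p[:2]/p[2]
def blobs(c,lo,hi,amin=20):
    m=cv2.inRange(cv2.cvtColor(c["pixels"],cv2.COLOR_RGB2HSV),lo,hi)
    cs,_=cv2.findContours(m,cv2.RETR_EXTERNAL,cv2.CHAIN_APPROX_NONE)
    return [k for k in cs if cv2.contourArea(k)>=amin],m
def save(c,name,box=None,s=1):
    im=cv2.cvtColor(c["pixels"],cv2.COLOR_RGB2BGR)
    if box: im=im[box[1]:box[3],box[0]:box[2]]
    cv2.imwrite("pics/"+name,cv2.resize(im,None,fx=s,fy=s,interpolation=cv2.INTER_CUBIC))
def rect(c,k,z):
    P=np.array([ray(c,p[0],z)[:2] for p in k],np.float32); r=cv2.minAreaRect(P); b=cv2.boxPoints(r)
    e=b[1]-b[0],b[2]-b[1]; l=max(e,key=np.linalg.norm)
    return np.array(r[0]),sorted(r[1])[::-1],np.arctan2(l[1],l[0])
E
python3 - <<'E'
from h import *
c=cam("top")
print("origin px",proj(c,[0.5,0,0]),proj(c,[0.3,-.3,0]))
save(c,"mat1.png",(300,155,420,285),4)
for nm,lo,hi,z,a in [("matgreen",(65,120,50),(90,255,140),.003,1500),("bed",(0,0,0),(180,120,40),.006,2000),("silver",(0,0,120),(180,70,255),.008,15),("blue",(105,120,40),(130,255,150),.008,100),("red",(0,150,90),(8,255,255),.1,20),("yellow",(22,150,120),(32,255,255),.06,15),("orange",(9,180,150),(16,255,255),.098,5),("lgreen",(60,100,100),(90,255,255),.06,5)]:
    for k in blobs(c,lo,hi,a)[0]:
        p,s,an=rect(c,k,z); px=k[:,0].mean(0)
        if 90<px[0]<420 and 90<px[1]<290: print(nm,px.round(),p.round(4),np.round(s,3),round(an,3))
E
```

```text
origin px [249.68084737 220.81780438] [362.6614698  299.20120308]
matgreen [366. 227.] [ 0.5025 -0.2975] [0.292 0.242] 0.058
silver [323. 278.] [ 0.3597 -0.1987] [0.034 0.023] 1.567
silver [235. 261.] [0.3934 0.0387] [0.034 0.02 ] 0.878
silver [297. 257.] [ 0.4046 -0.1278] [0.032 0.021] -0.716
silver [341. 253.] [ 0.4225 -0.2405] [0.093 0.064] -0.093
silver [389. 247.] [ 0.4382 -0.3706] [0.094 0.064] 0.564
silver [389. 209.] [ 0.5363 -0.3715] [0.019 0.008] -1.554
silver [334. 201.] [ 0.5563 -0.2257] [0.094 0.064] 0.318
silver [231. 181.] [0.6074 0.053 ] [0.033 0.02 ] -0.693
silver [292. 177.] [ 0.6197 -0.113 ] [0.033 0.018] 0.869
silver [384. 188.] [ 0.5832 -0.3601] [0.093 0.064] -0.28
silver [150. 218.] [0.507 0.266] [0.284 0.252] -0.096
silver [346. 149.] [ 0.7    -0.2594] [0.037 0.014] -1.145
silver [287. 142.] [ 0.7258 -0.1008] [0.129 0.018] -0.234
silver [205. 113.] [0.7944 0.1286] [0.04  0.039] 0.019
blue [341. 249.] [ 0.4306 -0.2424] [0.056 0.016] -0.094
blue [388. 244.] [ 0.4457 -0.3674] [0.057 0.017] 0.558
blue [333. 198.] [ 0.5648 -0.2242] [0.055 0.016] 0.315
blue [385. 189.] [ 0.5908 -0.3636] [0.059 0.016] -0.267
red [117. 248.] [0.4299 0.3149] [0.062 0.062] -1.514
red [173. 199.] [0.5449 0.187 ] [0.023 0.017] 0.813
red [100. 117.] [0.7504 0.3784] [0.088 0.085] -1.552
yellow [132. 260.] [0.3935 0.2908] [0.038 0.019] -0.804
yellow [104. 258.] [0.3954 0.3618] [0.03  0.016] 0.713
yellow [135. 236.] [0.4566 0.2842] [0.044 0.022] 0.588
yellow [109. 230.] [0.469 0.354] [0.032 0.017] -0.975
yellow [129. 179.] [0.5974 0.3134] [0.027 0.017] 0.296
orange [168. 264.] [0.3879 0.1944] [0.012 0.012] -1.554
lgreen [190. 203.] [0.54   0.1527] [0.028 0.012] -1.168
lgreen [366. 227.] [ 0.5    -0.2816] [0.277 0.23 ] 0.059
lgreen [367. 141.] [ 0.7106 -0.3024] [0.067 0.043] -1.193
```

View pics/mat1.png

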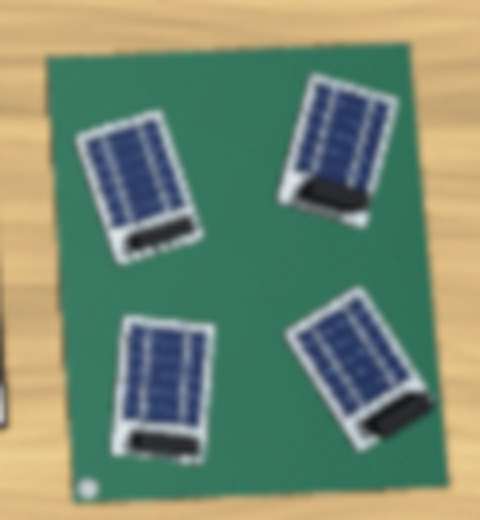

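The zoomed crop shows four carriers, with each black bar at the robot-side (-x) end: (160,235), (335,192), (163,443) and (398,413) in the crop. So each carrier's yaw equals its measured edge angle. Next comes a planner that prints the rows for each call.

```bash
cat >> h.py <<'E'
import json,sys
def plan(calls,start=None):
    """calls: list of lists of (x,y,z,yaw,nrows); prints rounded rows per call, tracks the commanded pose."""
    s=np.array(start if start is not None else json.load(open("cmd.json")),float)
    for n,call in enumerate(calls):
        x,y,z,w=s; T=np.array([[np.cos(w),np.sin(w),0],[np.sin(w),-np.cos(w),0],[0,0,-1]]); out=[]
        for wp in call:
            d=np.round(T.T@(np.array(wp[:3])-s[:3])/.06,2)+0.; sp=round(-(((wp[3]-w)+np.pi)%(2*np.pi)-np.pi),2)
            out+= [[d.tolist(),sp]]*wp[4]
        print(n,len(out),json.dumps(out).replace(" ",""))
        s=np.array([*(s[:3]+T@d*.06),w-sp])
    json.dump(s.tolist(),open("cmd.json","w")); print("end cmd",s.round(4))
def panels(c,z=.011,region=None):
    "carrier centre, size, yaw from the silver+blue plate outline"
    hsv=cv2.cvtColor(c["pixels"],cv2.COLOR_RGB2HSV)
    m=cv2.inRange(hsv,(0,0,120),(180,70,255))|cv2.inRange(hsv,(100,100,40),(135,255,255))
    r=[]
    for k in cv2.findContours(m,cv2.RETR_EXTERNAL,cv2.CHAIN_APPROX_NONE)[0]:
        if cv2.contourArea(k)<300: continue
        p,s,a=rect(c,k,z)
        if .085<s[0]<.1 and .055<s[1]<.07: r.append((p,a)); print("panel",p.round(4),np.round(s,3),round(a,3),"bar",(p-.034*np.array([np.cos(a),np.sin(a)])).round(4))
    return r
BC=np.array([.5063,-.0373]);BY=.068
def bed(u,v): return BC+np.array([np.cos(BY)*u-np.sin(BY)*v,np.sin(BY)*u+np.cos(BY)*v])
E
python3 - <<'E'
from h import *
c=cam("top"); panels(c)
for k in blobs(c,(0,0,0),(180,255,60),1500)[0]: print("dark",k[:,0].mean(0),rect(c,k,.006))
for k in blobs(c,(60,60,30),(95,255,255),3000)[0]: print("mat",rect(c,k,.003))
for k in blobs(c,(0,0,30),(180,110,110),8000)[0]: print("console",k[:,0].mean(0),rect(c,k,.06))
A=np.array([.524,-.2363]);w=1.889
plan([[(.44,.15,.2,w,10)],[(*A,.1,w,8)],[(*A,.034,w,6)]],[.18,.493,.244,2.791])
E
```

```text
panel [ 0.4226 -0.2398] [0.093 0.064] -0.093 bar [ 0.3888 -0.2366]
panel [ 0.4384 -0.3698] [0.094 0.064] 0.566 bar [ 0.4097 -0.388 ]
panel [ 0.556 -0.225] [0.094 0.063] 0.318 bar [ 0.5237 -0.2357]
panel [ 0.5869 -0.5892] [0.096 0.061] 0.298 bar [ 0.5544 -0.5992]
panel [ 0.5829 -0.3591] [0.093 0.064] -0.28 bar [ 0.5502 -0.3497]
dark [263.80836237 219.20209059] (array([ 0.5062359 , -0.03681422]), [0.23178531229496002, 0.18187269568443298], np.float32(0.07091014))
mat (array([ 0.50278032, -0.29719698]), [0.29551368951797485, 0.2468869835138321], np.float32(0.058522724))
0 10 [[[-6.03,-3.88,0.73],0.9],[[-6.03,-3.88,0.73],0.9],[[-6.03,-3.88,0.73],0.9],[[-6.03,-3.88,0.73],0.9],[[-6.03,-3.88,0.73],0.9],[[-6.03,-3.88,0.73],0.9],[[-6.03,-3.88,0.73],0.9],[[-6.03,-3.88,0.73],0.9],[[-6.03,-3.88,0.73],0.9],[[-6.03,-3.88,0.73],0.9]]
1 8 [[[-6.55,-0.7,1.67],0.0],[[-6.55,-0.7,1.67],0.0],[[-6.55,-0.7,1.67],0.0],[[-6.55,-0.7,1.67],0.0],[[-6.55,-0.7,1.67],0.0],[[-6.55,-0.7,1.67],0.0],[[-6.55,-0.7,1.67],0.0],[[-6.55,-0.7,1.67],0.0]]
2 6 [[[0.0,0.0,1.1],0.0],[[0.0,0.0,1.1],0.0],[[0.0,0.0,1.1],0.0],[[0.0,0.0,1.1],0.0],[[0.0,0.0,1.1],0.0],[[0.0,0.0,1.1],0.0]]
end cmd [ 0.5237 -0.2361  0.034   1.891 ]
```

>>> {"op": "step_arm", "data": {
  "motion": [
    [[-6.03,-3.88,0.73],0.9],
    [[-6.03,-3.88,0.73],0.9],
    [[-6.03,-3.88,0.73],0.9],
    [[-6.03,-3.88,0.73],0.9],
    [[-6.03,-3.88,0.73],0.9],
    [[-6.03,-3.88,0.73],0.9],
    [[-6.03,-3.88,0.73],0.9],
    [[-6.03,-3.88,0.73],0.9],
    [[-6.03,-3.88,0.73],0.9],
    [[-6.03,-3.88,0.73],0.9]
  ],
  "hand": 115,
  "squeeze": 40
}}

```text
time: 1.45
tool_pos: [0.4394, 0.1512, 0.2]
tool_rot: [-3.142, -0.0, 1.893]
contact_force: [0.6, 0.0, 0.9]
opening: 0.0505
grip_force: 0.0
```

>>> {"op": "step_arm", "data": {
  "motion": [
    [[-6.55,-0.7,1.67],0.0],
    [[-6.55,-0.7,1.67],0.0],
    [[-6.55,-0.7,1.67],0.0],
    [[-6.55,-0.7,1.67],0.0],
    [[-6.55,-0.7,1.67],0.0],
    [[-6.55,-0.7,1.67],0.0],
    [[-6.55,-0.7,1.67],0.0],
    [[-6.55,-0.7,1.67],0.0]
  ]
}}

```text
time: 2.45
tool_pos: [0.5242, -0.2367, 0.099]
tool_rot: [-3.141, -0.0, 1.89]
contact_force: [-0.0, 0.8, -0.0]
opening: 0.0503
grip_force: 0.0
```

>>> {"op": "step_arm", "data": {
  "motion": [
    [[0.0,0.0,1.1],0.0],
    [[0.0,0.0,1.1],0.0],
    [[0.0,0.0,1.1],0.0],
    [[0.0,0.0,1.1],0.0],
    [[0.0,0.0,1.1],0.0],
    [[0.0,0.0,1.1],0.0]
  ]
}}

```text
time: 3.2
tool_pos: [0.5243, -0.2364, 0.0347]
tool_rot: [3.14, 0.001, 1.891]
contact_force: [-0.3, -0.9, 0.4]
opening: 0.05
grip_force: 0.0
```

```bash
cat >> h.py <<'E'
def carry(P,w,zr,ze,z=.034,place=.038,lift=.068):
    "grasp at current pose, lift, carry in even steps to P,w, lower"
    s=json.load(open("cmd.json")); a=np.array(s[:2]); n=max(3,int(np.ceil(np.hypot(*(P-a))/.045)))
    return [[(*s[:3],s[3],4),(*a,(s[2]+lift)/2,s[3],1),(*a,lift,s[3],2)],
            [(*(a+(P-a)*i/n),lift,s[3]+(w-s[3])*i/n,1) for i in range(1,n+1)]+[(*P,lift,w,1)],
            [(*P,.05,w,1),(*P,.042,w,1),(*P,place,w,3)]]
def slot(u,v): return bed(u-.034,v)
E
python3 - <<'E'
from h import *
print(robot.observe()["tool_pos"],robot.observe()["contact_force"])
plan(carry(slot(.058,.045),BY+np.pi/2,0,0))
E
```

```text
[ 0.52431395 -0.23635297  0.03466949] [-0.26419243 -0.85348808  0.35838643]
0 7 [[[0.0,0.0,0.0],-0.0],[[0.0,0.0,0.0],-0.0],[[0.0,0.0,0.0],-0.0],[[0.0,0.0,0.0],-0.0],[[0.0,0.0,-0.28],-0.0],[[0.0,0.0,-0.57],-0.0],[[0.0,0.0,-0.57],-0.0]]
1 7 [[[0.64,0.22,0.0],0.04],[[1.29,0.45,0.0],0.08],[[1.93,0.67,0.0],0.13],[[2.58,0.9,0.0],0.17],[[3.22,1.12,0.0],0.21],[[3.86,1.34,0.0],0.25],[[3.86,1.34,0.0],0.25]]
2 5 [[[0.0,0.0,0.3],0.0],[[0.0,0.0,0.44],0.0],[[0.0,0.0,0.5],0.0],[[0.0,0.0,0.5],0.0],[[0.0,0.0,0.5],0.0]]
end cmd [0.5271 0.009  0.0382 1.641 ]
```

>>> {"op": "step_arm", "data": {
  "motion": [
    [[0,0,0],0],
    [[0,0,0],0],
    [[0,0,0],0],
    [[0,0,0],0],
    [[0,0,-0.28],0],
    [[0,0,-0.57],0],
    [[0,0,-0.57],0]
  ],
  "hand": 255
}}

```text
time: 4.08
tool_pos: [0.5251, -0.2368, 0.0703]
tool_rot: [3.139, 0.003, 1.891]
contact_force: [-0.1, -0.3, -1.7]
opening: 0.0135
grip_force: 40.0
```

>>> {"op": "step_arm", "data": {
  "motion": [
    [[0.64,0.22,0.0],0.04],
    [[1.29,0.45,0.0],0.08],
    [[1.93,0.67,0.0],0.13],
    [[2.58,0.9,0.0],0.17],
    [[3.22,1.12,0.0],0.21],
    [[3.86,1.34,0.0],0.25],
    [[3.86,1.34,0.0],0.25]
  ]
}}

```text
time: 4.95
tool_pos: [0.527, 0.0115, 0.0679]
tool_rot: [-3.141, -0.001, 1.644]
contact_force: [0.6, -0.4, -0.7]
opening: 0.0135
grip_force: 40.0
```

>>> {"op": "step_arm", "data": {
  "motion": [
    [[0,0,0.3],0],
    [[0,0,0.44],0],
    [[0,0,0.5],0],
    [[0,0,0.5],0],
    [[0,0,0.5],0]
  ]
}}

```text
time: 5.58
tool_pos: [0.5277, 0.0087, 0.0383]
tool_rot: [3.141, 0.0, 1.641]
contact_force: [0.4, -0.0, -1.4]
opening: 0.0135
grip_force: 40.0
```

```bash
cat >> h.py <<'E'
def goto(P,w,z=.034,hop=.1):
    "release here, hop to above P"
    s=json.load(open("cmd.json")); n=int(np.ceil(max(np.hypot(*(P-np.array(s[:2])))/.06,abs(w-s[3])/.17)))+1
    return [[(*s[:3],s[3],3),(*s[:2],hop,s[3],2),(*P,hop,w,min(n,5))],[(*P,hop,w,2),(*P,z,w,4)]]
def pick(i,c): pass
E
python3 - <<'E'
from h import *
c=cam("top"); panels(c)
P=np.array([.3888,-.2366]); w=-.093+np.pi/2
plan(goto(P,w)); plan(carry(slot(-.058,.045),BY+np.pi/2,0,0))
E
```

```text
panel [ 0.4226 -0.2398] [0.093 0.064] -0.093 bar [ 0.3888 -0.2366]
panel [ 0.4383 -0.3696] [0.094 0.064] 0.564 bar [ 0.4096 -0.3878]
panel [ 0.5871 -0.5892] [0.097 0.062] 0.309 bar [ 0.5547 -0.5995]
panel [ 0.5828 -0.3592] [0.093 0.064] -0.283 bar [ 0.5502 -0.3497]
0 10 [[[0.0,0.0,0.0],-0.0],[[0.0,0.0,0.0],-0.0],[[0.0,0.0,0.0],-0.0],[[0.0,0.0,-1.03],-0.0],[[0.0,0.0,-1.03],-0.0],[[-3.92,-2.59,-1.03],0.16],[[-3.92,-2.59,-1.03],0.16],[[-3.92,-2.59,-1.03],0.16],[[-3.92,-2.59,-1.03],0.16],[[-3.92,-2.59,-1.03],0.16]]
1 6 [[[0.0,0.0,0.0],0.0],[[0.0,0.0,0.0],0.0],[[0.0,0.0,1.1],0.0],[[0.0,0.0,1.1],0.0],[[0.0,0.0,1.1],0.0],[[0.0,0.0,1.1],0.0]]
end cmd [ 0.3886 -0.2365  0.034   1.481 ]
0 7 [[[0.0,0.0,0.0],-0.0],[[0.0,0.0,0.0],-0.0],[[0.0,0.0,0.0],-0.0],[[0.0,0.0,0.0],-0.0],[[0.0,0.0,-0.28],-0.0],[[0.0,0.0,-0.57],-0.0],[[0.0,0.0,-0.57],-0.0]]
1 7 [[[0.66,0.0,0.0],-0.03],[[1.33,0.01,0.0],-0.05],[[1.99,0.01,0.0],-0.08],[[2.66,0.02,0.0],-0.11],[[3.32,0.02,0.0],-0.13],[[3.98,0.02,0.0],-0.16],[[3.98,0.02,0.0],-0.16]]
2 5 [[[0.0,0.0,0.3],0.0],[[0.0,0.0,0.44],0.0],[[0.0,0.0,0.5],0.0],[[0.0,0.0,0.5],0.0],[[0.0,0.0,0.5],0.0]]
end cmd [4.112e-01 1.200e-03 3.820e-02 1.641e+00]
```

>>> {"op": "step_arm", "data": {
  "motion": [
    [[0,0,0],0],
    [[0,0,0],0],
    [[0,0,0],0],
    [[0,0,-1.03],0],
    [[0,0,-1.03],0],
    [[-3.92,-2.59,-1.03],0.16],
    [[-3.92,-2.59,-1.03],0.16],
    [[-3.92,-2.59,-1.03],0.16],
    [[-3.92,-2.59,-1.03],0.16],
    [[-3.92,-2.59,-1.03],0.16]
  ],
  "hand": 115
}}

```text
time: 6.88
tool_pos: [0.3871, -0.2386, 0.0993]
tool_rot: [-3.141, -0.0, 1.478]
contact_force: [0.7, -0.6, 0.4]
opening: 0.0507
grip_force: 0.0
```

>>> {"op": "step_arm", "data": {
  "motion": [
    [[0,0,0],0],
    [[0,0,0],0],
    [[0,0,1.1],0],
    [[0,0,1.1],0],
    [[0,0,1.1],0],
    [[0,0,1.1],0]
  ]
}}

```text
time: 7.62
tool_pos: [0.39, -0.237, 0.0356]
tool_rot: [3.139, 0.002, 1.482]
contact_force: [0.1, -0.0, 0.1]
opening: 0.0503
grip_force: 0.0
```

>>> {"op": "step_arm", "data": {
  "motion": [
    [[0,0,0],0],
    [[0,0,0],0],
    [[0,0,0],0],
    [[0,0,0],0],
    [[0,0,-0.28],0],
    [[0,0,-0.57],0],
    [[0,0,-0.57],0]
  ],
  "hand": 255
}}

```text
time: 8.5
tool_pos: [0.3893, -0.237, 0.0686]
tool_rot: [3.14, 0.001, 1.481]
contact_force: [-0.1, 0.1, -2.2]
opening: 0.0139
grip_force: 40.0
```

>>> {"op": "step_arm", "data": {
  "motion": [
    [[0.66,0,0],-0.03],
    [[1.33,0.01,0],-0.05],
    [[1.99,0.01,0],-0.08],
    [[2.66,0.02,0],-0.11],
    [[3.32,0.02,0],-0.13],
    [[3.98,0.02,0],-0.16],
    [[3.98,0.02,0],-0.16]
  ]
}}

```text
time: 9.38
tool_pos: [0.4108, 0.0033, 0.0672]
tool_rot: [-3.14, -0.001, 1.645]
contact_force: [-0.0, -0.1, -0.3]
opening: 0.0138
grip_force: 40.0
```

>>> {"op": "step_arm", "data": {
  "motion": [
    [[0,0,0.3],0],
    [[0,0,0.44],0],
    [[0,0,0.5],0],
    [[0,0,0.5],0],
    [[0,0,0.5],0]
  ]
}}

```text
time: 10.0
tool_pos: [0.4117, 0.001, 0.0382]
tool_rot: [3.141, 0.0, 1.64]
contact_force: [0.8, 0.0, -0.8]
opening: 0.0139
grip_force: 40.0
```

```bash
python3 - <<'E'
from h import *
c=cam("top"); panels(c); save(c,"t2.png")
P=np.array([.5502,-.3497]); w=-.283+np.pi/2
plan(goto(P,w)); plan(carry(slot(.058,-.045),BY+np.pi/2,0,0))
E
```

```text
panel [ 0.4383 -0.3696] [0.094 0.064] 0.564 bar [ 0.4096 -0.3878]
panel [ 0.5871 -0.5892] [0.097 0.062] 0.309 bar [ 0.5547 -0.5995]
panel [ 0.583  -0.3592] [0.093 0.064] -0.27 bar [ 0.5502 -0.3501]
0 10 [[[0.0,0.0,0.0],-0.0],[[0.0,0.0,0.0],-0.0],[[0.0,0.0,0.0],-0.0],[[0.0,0.0,-1.03],-0.0],[[0.0,0.0,-1.03],-0.0],[[-6.0,1.9,-1.03],0.35],[[-6.0,1.9,-1.03],0.35],[[-6.0,1.9,-1.03],0.35],[[-6.0,1.9,-1.03],0.35],[[-6.0,1.9,-1.03],0.35]]
1 6 [[[0.0,0.0,0.0],0.0],[[0.0,0.0,0.0],0.0],[[0.0,0.0,1.1],0.0],[[0.0,0.0,1.1],0.0],[[0.0,0.0,1.1],0.0],[[0.0,0.0,1.1],0.0]]
end cmd [ 0.5501 -0.3499  0.034   1.291 ]
0 7 [[[0.0,0.0,0.0],-0.0],[[0.0,0.0,0.0],-0.0],[[0.0,0.0,0.0],-0.0],[[0.0,0.0,0.0],-0.0],[[0.0,0.0,-0.28],-0.0],[[0.0,0.0,-0.57],-0.0],[[0.0,0.0,-0.57],-0.0]]
1 7 [[[0.71,-0.25,0.0],-0.06],[[1.41,-0.5,0.0],-0.12],[[2.12,-0.75,0.0],-0.17],[[2.82,-1.01,0.0],-0.23],[[3.53,-1.26,0.0],-0.29],[[4.24,-1.51,0.0],-0.35],[[4.24,-1.51,0.0],-0.35]]
2 5 [[[0.0,0.0,0.3],0.0],[[0.0,0.0,0.44],0.0],[[0.0,0.0,0.5],0.0],[[0.0,0.0,0.5],0.0],[[0.0,0.0,0.5],0.0]]
end cmd [ 0.5333 -0.0804  0.0382  1.641 ]
```

View pics/t2.png

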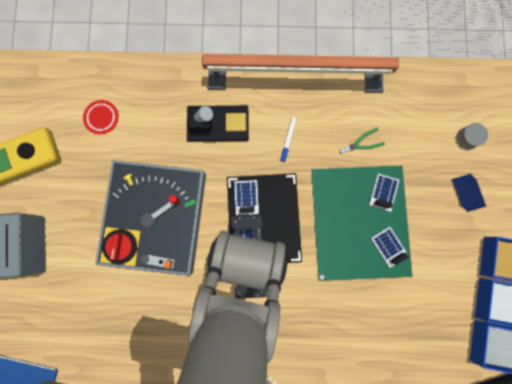

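The top view shows carrier A flat on the bed at (246,196), with the arm over C. B (384,191) and D (390,246) are still on the mat. The hop to B is long, so I split it across two calls.

>>> {"op": "step_arm", "data": {
  "motion": [
    [[0,0,0],0],
    [[0,0,0],0],
    [[0,0,0],0],
    [[0,0,-1.03],0],
    [[0,0,-1.03],0],
    [[-3,0.95,-1.03],0],
    [[-3,0.95,-1.03],0],
    [[-3,0.95,-1.03],0],
    [[-3,0.95,-1.03],0],
    [[-3,0.95,-1.03],0]
  ],
  "hand": 115
}}

```text
time: 11.3
tool_pos: [0.48, -0.1738, 0.0988]
tool_rot: [-3.14, -0.002, 1.64]
contact_force: [1.3, -0.1, 0.1]
opening: 0.0503
grip_force: 0.0
```

>>> {"op": "step_arm", "data": {
  "motion": [
    [[-3,0.95,0],0.35],
    [[-3,0.95,0],0.35],
    [[-3,0.95,0],0.35],
    [[-3,0.95,0],0.35],
    [[-3,0.95,0],0.35],
    [[-3,0.95,1.1],0.35],
    [[-3,0.95,1.1],0.35],
    [[-3,0.95,1.1],0.35],
    [[-3,0.95,1.1],0.35]
  ]
}}

```text
time: 12.42
tool_pos: [0.5514, -0.3501, 0.0362]
tool_rot: [3.139, 0.001, 1.291]
contact_force: [0.2, -0.3, 1.5]
opening: 0.0502
grip_force: 0.0
```

>>> {"op": "step_arm", "data": {
  "motion": [
    [[0,0,0],0],
    [[0,0,0],0],
    [[0,0,0],0],
    [[0,0,0],0],
    [[0,0,-0.28],0],
    [[0,0,-0.57],0],
    [[0,0,-0.57],0]
  ],
  "hand": 255
}}

```text
time: 13.3
tool_pos: [0.5515, -0.3508, 0.0706]
tool_rot: [3.137, 0.002, 1.291]
contact_force: [0.4, -0.0, -1.8]
opening: 0.0137
grip_force: 40.0
```

>>> {"op": "step_arm", "data": {
  "motion": [
    [[0.71,-0.25,0],-0.06],
    [[1.41,-0.5,0],-0.12],
    [[2.12,-0.75,0],-0.17],
    [[2.82,-1.01,0],-0.23],
    [[3.53,-1.26,0],-0.29],
    [[4.24,-1.51,0],-0.35],
    [[4.24,-1.51,0],-0.35]
  ]
}}

```text
time: 14.18
tool_pos: [0.533, -0.0775, 0.0679]
tool_rot: [-3.141, -0.001, 1.645]
contact_force: [0.2, -0.4, -1.2]
opening: 0.0139
grip_force: 40.0
```

```bash
python3 - <<'E'
from h import *
o=robot.observe();print(o["tool_pos"],o["opening"],o["grip_force"],o["contact_force"])
c=cam("top"); panels(c)
P=np.array([.4096,-.3878]); w=.564+np.pi/2
plan(goto(P,w)); plan(carry(slot(-.058,-.045),BY+np.pi/2,0,0))
E
```

```text
[ 0.53296696 -0.07752767  0.06792524] 0.013897358836735716 39.99955773353577 [ 0.19991731 -0.42546767 -1.16630969]
panel [ 0.4384 -0.3698] [0.094 0.064] 0.566 bar [ 0.4097 -0.388 ]
panel [ 0.5871 -0.589 ] [0.097 0.061] 0.295 bar [ 0.5546 -0.5989]
0 10 [[[0.0,0.0,0.0],-0.0],[[0.0,0.0,0.0],-0.0],[[0.0,0.0,0.0],-0.0],[[0.0,0.0,-1.03],-0.0],[[0.0,0.0,-1.03],-0.0],[[-4.97,-2.42,-1.03],-0.49],[[-4.97,-2.42,-1.03],-0.49],[[-4.97,-2.42,-1.03],-0.49],[[-4.97,-2.42,-1.03],-0.49],[[-4.97,-2.42,-1.03],-0.49]]
1 6 [[[0.0,0.0,0.0],-0.0],[[0.0,0.0,0.0],-0.0],[[0.0,0.0,1.1],-0.0],[[0.0,0.0,1.1],-0.0],[[0.0,0.0,1.1],-0.0],[[0.0,0.0,1.1],-0.0]]
end cmd [ 0.4094 -0.388   0.034   2.131 ]
0 7 [[[0.0,0.0,0.0],-0.0],[[0.0,0.0,0.0],-0.0],[[0.0,0.0,0.0],-0.0],[[0.0,0.0,0.0],-0.0],[[0.0,0.0,-0.28],-0.0],[[0.0,0.0,-0.57],-0.0],[[0.0,0.0,-0.57],-0.0]]
1 8 [[[0.59,0.4,0.0],0.07],[[1.19,0.79,0.0],0.14],[[1.78,1.19,0.0],0.21],[[2.38,1.58,0.0],0.28],[[2.97,1.98,0.0],0.35],[[3.56,2.37,0.0],0.42],[[4.16,2.77,0.0],0.49],[[4.16,2.77,0.0],0.49]]
2 5 [[[0.0,0.0,0.3],0.0],[[0.0,0.0,0.44],0.0],[[0.0,0.0,0.5],0.0],[[0.0,0.0,0.5],0.0],[[0.0,0.0,0.5],0.0]]
end cmd [ 0.4176 -0.0883  0.0382  1.641 ]
```

>>> {"op": "step_arm", "data": {
  "motion": [
    [[0,0,0.3],0],
    [[0,0,0.44],0],
    [[0,0,0.5],0],
    [[0,0,0.5],0],
    [[0,0,0.5],0]
  ]
}}

```text
time: 14.85
tool_pos: [0.5339, -0.0807, 0.0383]
tool_rot: [3.141, 0.0, 1.64]
contact_force: [0.6, 0.1, -2.2]
opening: 0.0139
grip_force: 40.0
```

>>> {"op": "step_arm", "data": {
  "motion": [
    [[0,0,0],0],
    [[0,0,0],0],
    [[0,0,0],0],
    [[0,0,-1.03],0],
    [[0,0,-1.03],0],
    [[-2.5,-1.2,-1.03],0],
    [[-2.5,-1.2,-1.03],0],
    [[-2.5,-1.2,-1.03],0],
    [[-2.5,-1.2,-1.03],0],
    [[-2.5,-1.2,-1.03],0]
  ],
  "hand": 115
}}

```text
time: 16.1
tool_pos: [0.4721, -0.2345, 0.0992]
tool_rot: [-3.141, -0.001, 1.64]
contact_force: [0.4, -0.2, -0.4]
opening: 0.0504
grip_force: 0.0
```

>>> {"op": "step_arm", "data": {
  "motion": [
    [[-2.47,-1.22,0],-0.49],
    [[-2.47,-1.22,0],-0.49],
    [[-2.47,-1.22,0],-0.49],
    [[-2.47,-1.22,0],-0.49],
    [[-2.47,-1.22,0],-0.49],
    [[-2.47,-1.22,1.1],-0.49],
    [[-2.47,-1.22,1.1],-0.49],
    [[-2.47,-1.22,1.1],-0.49],
    [[-2.47,-1.22,1.1],-0.49]
  ]
}}

```text
time: 17.23
tool_pos: [0.4109, -0.3886, 0.0359]
tool_rot: [3.141, 0.004, 2.131]
contact_force: [0.3, 0.6, 0.3]
opening: 0.0504
grip_force: 0.0
```

>>> {"op": "step_arm", "data": {
  "motion": [
    [[0,0,0],0],
    [[0,0,0],0],
    [[0,0,0],0],
    [[0,0,0],0],
    [[0,0,-0.28],0],
    [[0,0,-0.57],0],
    [[0,0,-0.57],0]
  ],
  "hand": 255
}}

```text
time: 18.1
tool_pos: [0.4104, -0.3889, 0.0698]
tool_rot: [3.141, 0.004, 2.131]
contact_force: [-0.1, -0.4, -0.4]
opening: 0.0137
grip_force: 40.0
```

>>> {"op": "step_arm", "data": {
  "motion": [
    [[0.59,0.4,0],0.07],
    [[1.19,0.79,0],0.14],
    [[1.78,1.19,0],0.21],
    [[2.38,1.58,0],0.28],
    [[2.97,1.98,0],0.35],
    [[3.56,2.37,0],0.42],
    [[4.16,2.77,0],0.49],
    [[4.16,2.77,0],0.49]
  ]
}}

```text
time: 19.1
tool_pos: [0.4171, -0.0858, 0.0677]
tool_rot: [-3.14, -0.001, 1.644]
contact_force: [0.1, -1.0, -0.4]
opening: 0.0137
grip_force: 40.0
```

>>> {"op": "step_arm", "data": {
  "motion": [
    [[0,0,0.3],0],
    [[0,0,0.44],0],
    [[0,0,0.5],0],
    [[0,0,0.5],0],
    [[0,0,0.5],0]
  ]
}}

```text
time: 19.73
tool_pos: [0.4181, -0.0885, 0.0382]
tool_rot: [3.141, 0.0, 1.64]
contact_force: [-0.3, -0.0, -1.9]
opening: 0.0136
grip_force: 40.0
```

>>> {"op": "step_arm", "data": {
  "motion": [
    [[0,0,0],0],
    [[0,0,0],0],
    [[0,0,0],0],
    [[0,0,-1],0],
    [[0,0,-2],0],
    [[-4,0,-2],0],
    [[-4,0,-2],0],
    [[-4,0,-2],0],
    [[-4,0,-2],0],
    [[-4,0,-2],0]
  ],
  "hand": 115
}}

```text
time: 20.98
tool_pos: [0.4343, -0.3311, 0.1575]
tool_rot: [3.141, 0.001, 1.637]
contact_force: [0.0, 1.0, -0.3]
opening: 0.0504
grip_force: 0.0
```

```bash
python3 - <<'E'
from h import *
o=robot.observe();print(o["tool_pos"],o["opening"])
c=cam("top"); panels(c,.014); save(c,"con.png",(90,150,310,285),3.6); cv2.imwrite("pics/raw_top.png",c["pixels"][...,::-1])
s=cam("scene"); save(s,"conS.png",(200,180,460,360),3)
E
```

```text
[ 0.4343256  -0.33105388  0.15746803] 0.050354744796976506
panel [0.4467 0.0024] [0.092 0.063] 0.071 bar [0.4128 0.    ]
panel [ 0.453  -0.0864] [0.091 0.063] 0.068 bar [ 0.4191 -0.0888]
```

View pics/con.png

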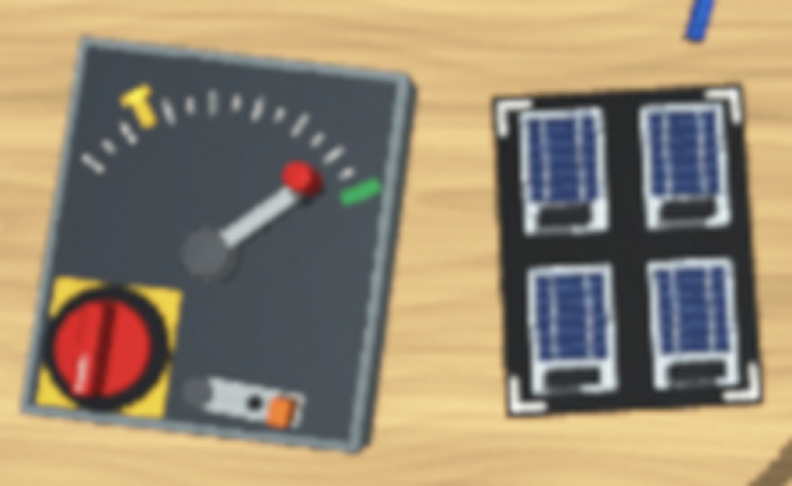

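View pics/conS.png

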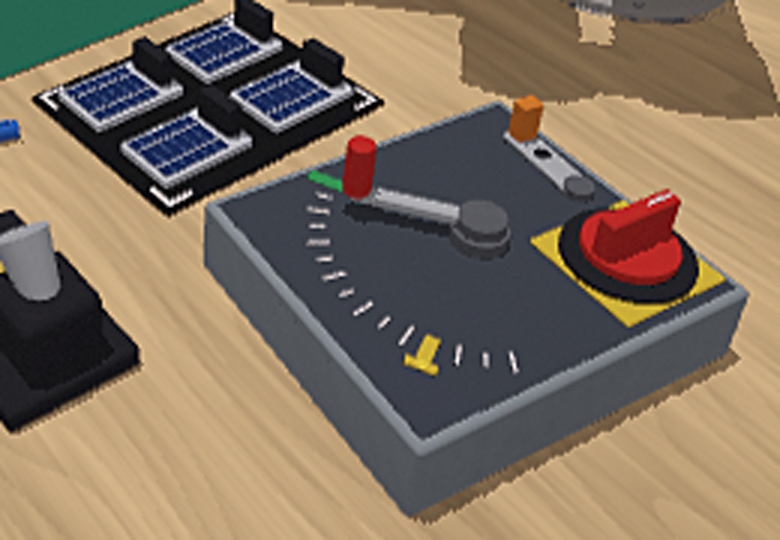

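The top crop shows all four carriers flat on the bed and the lever pivot at (208,252). The knob is at (302,178), the T marker at (140,105), the isolator at (108,347) with its bar roughly along box x, and the hasp tab at (281,410) with its pivot at (198,390). The scene crop agrees. Next I'll work out the console geometry.

```bash
python3 - <<'E'
from h import *
c=cam("top"); s=cam("scene")
px=lambda x,y:(90+x/3.6,150+y/3.6); ps=lambda x,y:(200+x/3,180+y/3)
co=[ray(c,px(*p),.06)[:2] for p in [(83,40),(25,410),(365,448),(408,77)]]
print("corners",np.round(co,4),[round(float(np.linalg.norm(co[i]-co[(i+1)%4])),4) for i in range(4)])
d=co[0]-co[1]; y=np.arctan2(*d[::-1]); print("yaw left edge",y)
# scene corner checks
sc=[ray(s,ps(*p),.06)[:2] for p in [(423,445),(745,293),(208,205),(500,103)]]; print("scene corners far-left,near-left,far-right,near-right",np.round(sc,4))
print("pivot",[ray(c,px(208,250),z)[:2].round(4) for z in(.06,.075)], ray(s,ps(481,218),.075)[:2].round(4))
print("knob top",ray(c,px(300,172),.12)[:2].round(4), "scene",ray(s,ps(362,143),.12)[:2].round(4))
m=[k for k in blobs(c,(20,120,110),(34,255,255),10)[0] if 120<k[:,0,0].mean()<140 and 170<k[:,0,1].mean()<190][0]
print("setpoint",rect(c,m,.06))
m=[k for k in blobs(s,(20,120,110),(34,255,255),10)[0] if 320<k[:,0,0].mean()<350 and k[:,0,1].mean()>280]
print("setpoint scene",[rect(s,k,.06) for k in m])
print("tab top",ray(c,px(283,405),.098)[:2].round(4),ray(s,ps(529,103),.098)[:2].round(4))
print("hasp piv",ray(c,px(198,390),.07)[:2].round(4),ray(s,ps(581,186),.07)[:2].round(4))
print("iso top ends",[ray(c,px(*p),.108)[:2].round(4) for p in [(104,303),(84,392)]],"disc",ray(c,px(109,347),.075)[:2].round(4),"scene ends",[ray(s,ps(*p),.108)[:2].round(4) for p in [(600,232),(676,195)]])
E
```

```text
corners [[0.6448 0.3543]
 [0.3838 0.3781]
 [0.3619 0.1421]
 [0.622  0.1211]] [0.262, 0.237, 0.261, 0.2344]
yaw left edge -0.0908409431298135
scene corners far-left,near-left,far-right,near-right [[0.643  0.3568]
 [0.3872 0.3851]
 [0.6248 0.1273]
 [0.3633 0.155 ]]
pivot [array([0.4964, 0.2573]), array([0.4957, 0.2533])] [0.4901 0.2521]
knob top [0.5465 0.1829] scene [0.5447 0.1881]
setpoint (array([0.59796053, 0.3132287 ]), [0.027489589527249336, 0.01906220056116581], np.float32(0.19559003))
setpoint scene [(array([0.59564781, 0.3066524 ]), [0.029310211539268494, 0.01850578747689724], np.float32(0.7158644))]
tab top [0.3926 0.192 ] [0.3901 0.1995]
hasp piv [0.4    0.2566] [0.4017 0.2635]
iso top ends [array([0.458 , 0.3117]), array([0.3995, 0.3213])] disc [0.4283 0.3177] scene ends [array([0.4699, 0.3254]), array([0.4001, 0.3293])]
```

```bash
cat >> h.py <<'E'
PV=np.array([.494,.253]); CY=-.092
def knob(t,r=.085): return PV+r*np.array([np.cos(t),np.sin(t)])
E
python3 - <<'E'
from h import *
t=-.916;K=np.array([.5455,.186]);w=t+np.pi
plan([[(.5,-.05,.19,1.941,7)],[(*K,.17,w,7)],[(*K,.135,w,1),(*K,.104,w,4)]],[.4344,-.3277,.1582,1.641])
E
```

```text
0 7 [[[4.54,1.42,-0.53],-0.3],[[4.54,1.42,-0.53],-0.3],[[4.54,1.42,-0.53],-0.3],[[4.54,1.42,-0.53],-0.3],[[4.54,1.42,-0.53],-0.3],[[4.54,1.42,-0.53],-0.3],[[4.54,1.42,-0.53],-0.3]]
1 7 [[[3.39,2.13,0.33],-0.28],[[3.39,2.13,0.33],-0.28],[[3.39,2.13,0.33],-0.28],[[3.39,2.13,0.33],-0.28],[[3.39,2.13,0.33],-0.28],[[3.39,2.13,0.33],-0.28],[[3.39,2.13,0.33],-0.28]]
2 5 [[[0.01,0.0,0.59],-0.0],[[0.01,0.0,1.1],-0.0],[[0.01,0.0,1.1],-0.0],[[0.01,0.0,1.1],-0.0],[[0.01,0.0,1.1],-0.0]]
end cmd [0.5455 0.1863 0.1042 2.221 ]
```

>>> {"op": "step_arm", "data": {
  "motion": [
    [[4.54,1.42,-0.53],-0.3],
    [[4.54,1.42,-0.53],-0.3],
    [[4.54,1.42,-0.53],-0.3],
    [[4.54,1.42,-0.53],-0.3],
    [[4.54,1.42,-0.53],-0.3],
    [[4.54,1.42,-0.53],-0.3],
    [[4.54,1.42,-0.53],-0.3]
  ]
}}

```text
time: 22.05
tool_pos: [0.5001, -0.0496, 0.1898]
tool_rot: [-3.141, 0.0, 1.942]
contact_force: [-0.3, 0.3, 0.8]
opening: 0.0505
grip_force: 0.0
```

>>> {"op": "step_arm", "data": {
  "motion": [
    [[3.39,2.13,0.33],-0.28],
    [[3.39,2.13,0.33],-0.28],
    [[3.39,2.13,0.33],-0.28],
    [[3.39,2.13,0.33],-0.28],
    [[3.39,2.13,0.33],-0.28],
    [[3.39,2.13,0.33],-0.28],
    [[3.39,2.13,0.33],-0.28]
  ]
}}

```text
time: 22.92
tool_pos: [0.5463, 0.184, 0.17]
tool_rot: [-3.141, 0.0, 2.219]
contact_force: [-0.0, 0.4, 1.1]
opening: 0.0502
grip_force: 0.0
```

>>> {"op": "step_arm", "data": {
  "motion": [
    [[0,0,0.59],0],
    [[0,0,1.1],0],
    [[0,0,1.1],0],
    [[0,0,1.1],0],
    [[0,0,1.1],0]
  ]
}}

```text
time: 23.55
tool_pos: [0.5471, 0.1857, 0.1056]
tool_rot: [3.139, 0.001, 2.22]
contact_force: [-0.6, 0.5, -0.3]
opening: 0.0505
grip_force: 0.0
```

>>> {"op": "step_arm", "data": {
  "motion": [
    [[0,0,0],0],
    [[0,0,0],0],
    [[0,0,0],0],
    [[0,0,0],0],
    [[0,0,0],0]
  ],
  "hand": 255,
  "squeeze": 8
}}

```text
time: 24.18
tool_pos: [0.5461, 0.1858, 0.104]
tool_rot: [-3.141, -0.0, 2.221]
contact_force: [-0.7, -0.4, 0.7]
opening: 0.0198
grip_force: 8.0
```

```bash
python3 - <<'E'
from h import *
o=robot.observe();print(o["tool_pos"],o["opening"],o["grip_force"],o["contact_force"],o["torque"])
t0=-.916;t1=.505
pts=[(*knob(t0+(t1-t0)*i/13,.085),.104,t0+(t1-t0)*i/13+np.pi,1) for i in range(1,14)]
plan([pts[:7],pts[7:]+pts[-1:]*2])
s=cam("scene"); save(s,"knob.png",(250,150,450,300),4)
E
```

```text
[0.54613191 0.18581993 0.10399339] 0.01982671765059023 8.000139445066452 [-0.71780394 -0.39363268  0.74962955] [-0.15665802  0.11546857  0.03904231]
0 7 [[[0.0,0.15,0.0],-0.11],[[0.02,0.3,0.0],-0.22],[[0.06,0.45,0.0],-0.33],[[0.12,0.6,0.0],-0.44],[[0.2,0.73,0.0],-0.55],[[0.28,0.86,0.0],-0.66],[[0.39,0.98,0.0],-0.77]]
1 8 [[[0.01,0.15,0.0],-0.11],[[0.03,0.3,0.0],-0.22],[[0.08,0.45,0.0],-0.33],[[0.13,0.59,0.0],-0.44],[[0.21,0.73,0.0],-0.55],[[0.29,0.86,0.0],-0.66],[[0.29,0.86,0.0],-0.66],[[0.29,0.86,0.0],-0.66]]
end cmd [0.5686 0.2942 0.1042 3.651 ]
```

View pics/knob.png

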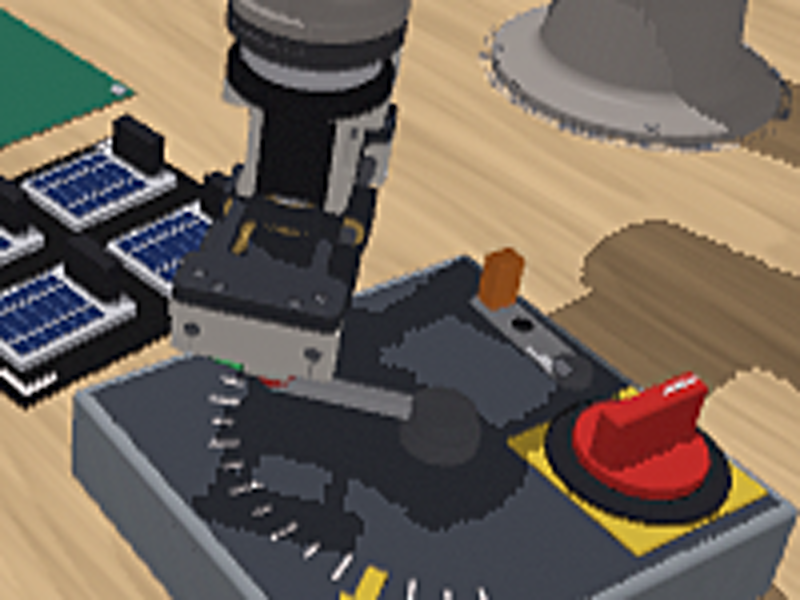

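The jaws hold the knob at (275,378), opening 19.8 mm. Now I swing along the arc.

>>> {"op": "step_arm", "data": {
  "motion": [
    [[0,0.15,0],-0.11],
    [[0.02,0.3,0],-0.22],
    [[0.06,0.45,0],-0.33],
    [[0.12,0.6,0],-0.44],
    [[0.2,0.73,0],-0.55],
    [[0.28,0.86,0],-0.66],
    [[0.39,0.98,0],-0.77]
  ]
}}

```text
time: 25.1
tool_pos: [0.5791, 0.2403, 0.104]
tool_rot: [3.141, 0.0, 2.994]
contact_force: [-0.3, -0.7, 1.0]
opening: 0.0196
grip_force: 8.0
```

>>> {"op": "step_arm", "data": {
  "motion": [
    [[0.01,0.15,0],-0.11],
    [[0.03,0.3,0],-0.22],
    [[0.08,0.45,0],-0.33],
    [[0.13,0.59,0],-0.44],
    [[0.21,0.73,0],-0.55],
    [[0.29,0.86,0],-0.66],
    [[0.29,0.86,0],-0.66],
    [[0.29,0.86,0],-0.66]
  ]
}}

```text
time: 26.1
tool_pos: [0.5704, 0.2943, 0.1041]
tool_rot: [3.141, 0.003, -2.635]
contact_force: [4.8, 2.6, -2.4]
opening: 0.0196
grip_force: 8.0
```

>>> {"op": "step_arm", "data": {
  "motion": [
    [[0,0,0],0],
    [[0,0,0],0],
    [[0,0,0],0],
    [[0,0,-1],0],
    [[0,0,-1.5],0],
    [[-2,0,-1.5],0],
    [[-2,0,-1.5],0],
    [[-2,0,-1.5],0],
    [[-2,0,-1.5],0],
    [[-2,0,-1.5],0]
  ],
  "hand": 115
}}

```text
time: 27.35
tool_pos: [0.6732, 0.3517, 0.1954]
tool_rot: [-3.142, 0.001, -2.633]
contact_force: [0.1, 0.1, -0.1]
opening: 0.0504
grip_force: 0.0
```

```bash
python3 - <<'E'
from h import *
s=cam("scene"); save(s,"set.png",(250,200,450,350),4)
c=cam("top"); save(c,"setT.png",(90,150,310,285),3.6)
for k in blobs(s,(0,150,80),(8,255,255),20)[0]: print(k[:,0].mean(0), k[:,0].min(0),k[:,0].max(0))
E
```

```text
[347.88461538 271.57692308] [342 261] [353 282]
[419.59756098 259.76829268] [409 245] [426 274]
```

View pics/set.png

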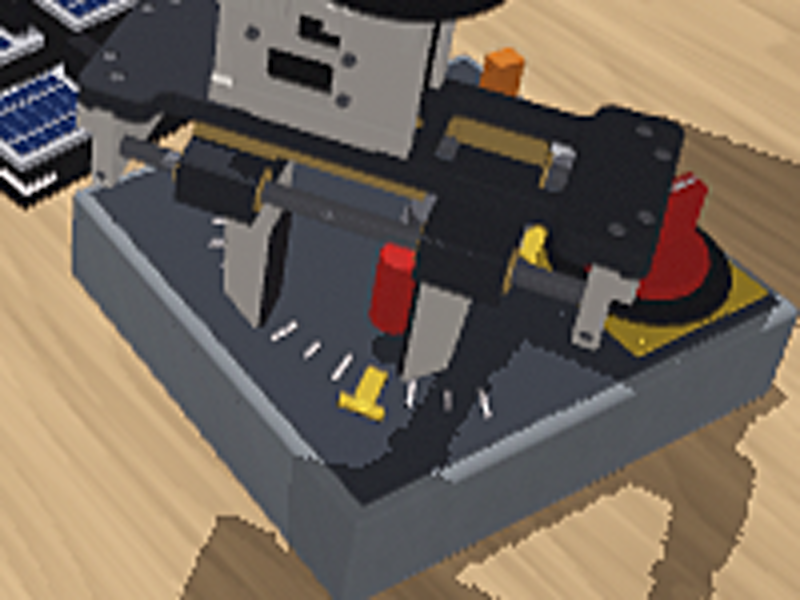

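The knob, at (395,290) in the crop, sits just inside the T marker (365,390), but the hand blocks the view. I'll move back toward the robot to check.

>>> {"op": "step_arm", "data": {
  "motion": [
    [[0,0,-0.93],0],
    [[3.87,3.08,-0.93],0],
    [[3.87,3.08,-0.93],0],
    [[3.87,3.08,-0.93],0],
    [[3.87,3.08,-0.93],0],
    [[3.87,3.08,-0.93],0],
    [[3.87,3.08,-0.93],0],
    [[3.87,3.08,-0.93],0]
  ]
}}

```text
time: 28.45
tool_pos: [0.3816, 0.4002, 0.2508]
tool_rot: [3.142, 0.002, -2.632]
contact_force: [-0.1, -1.0, -1.5]
opening: 0.0507
grip_force: 0.0
```

```bash
python3 - <<'E'
from h import *
o=robot.observe();print(o["tool_pos"],o["tool_rot"])
c=cam("top"); save(c,"setT2.png",(90,150,310,285),3.6)
s=cam("scene"); save(s,"setS2.png",(250,180,450,350),4)
for n,cc in(("top",c),("scene",s)):
    for k in blobs(cc,(0,150,80),(8,255,255),10)[0]: 
        print(n,k[:,0].mean(0).round(1), k[:,0].min(0),k[:,0].max(0))
    for k in blobs(cc,(20,120,110),(34,255,255),10)[0]: print(n,"yel",k[:,0].mean(0).round(1))
panels(c,.014)
E
```

```text
[0.38164875 0.40017392 0.25081764] [ 3.14159023e+00  2.38753013e-03 -2.63216417e+00]
top [116.6 247.9] [105 233] [131 259]
top [130.1 188.2] [125 184] [136 192]
top [100.3 116.7] [ 83 100] [118 133]
top yel [104.3 259.3]
top yel [131.6 260.2]
top yel [504.5 259.9]
top yel [135.  235.6]
top yel [109.2 230.6]
top yel [128.8 178.4]
top yel [ 25.4 157.5]
top yel [235.5 121.5]
scene [348.7 271.2] [342 260] [355 282]
scene [412.3 259. ] [393 245] [427 274]
scene yel [341.1 298.3]
scene yel [409.3 281. ]
scene yel [434.  273.3]
scene yel [384.5 263.5]
scene yel [189.1 265.3]
panel [0.4465 0.0021] [0.091 0.061] 0.072 bar [ 4.126e-01 -4.000e-04]
panel [ 0.4529 -0.0867] [0.091 0.062] 0.067 bar [ 0.419 -0.089]
panel [ 0.5865 -0.5874] [0.096 0.061] 0.298 bar [ 0.554  -0.5974]
```

View pics/setT2.png

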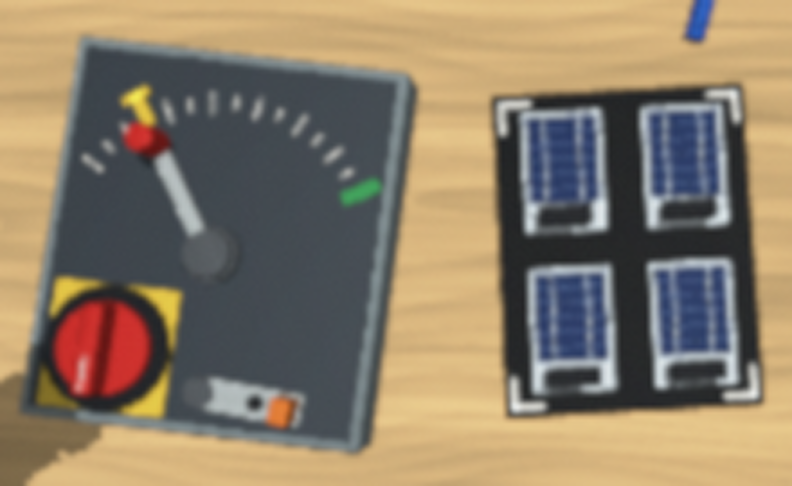

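The top crop shows the lever arm from (208,250) to the knob (146,138) in line with the T marker (140,105). The numbers agree: lever 0.497 against marker about 0.49–0.51 rad. All carriers are on the bed. Next the lever goes back to idle.

```bash
sed -i 's/^PV=.*/PV=np.array([.496,.254]); CY=-.092/' h.py; python3 - <<'E'
from h import *
K=np.array([.5704,.2943]);t0=.497;t1=-1.15;w=t0+np.pi
pts=[(*knob(t0+(t1-t0)*i/15,.085),.104,t0+(t1-t0)*i/15+np.pi,1) for i in range(1,16)]
plan([[(*K,.2,w,5),(*K,.104,w,4)],[(*K,.104,w,4)]+pts[:6],pts[6:]+[pts[-1]]],[.3803,.3998,.25,3.651])
E
```

```text
0 9 [[[-1.91,-3.08,0.83],0.01],[[-1.91,-3.08,0.83],0.01],[[-1.91,-3.08,0.83],0.01],[[-1.91,-3.08,0.83],0.01],[[-1.91,-3.08,0.83],0.01],[[-1.91,-3.08,2.43],0.01],[[-1.91,-3.08,2.43],0.01],[[-1.91,-3.08,2.43],0.01],[[-1.91,-3.08,2.43],0.01]]
1 10 [[[0.0,0.0,0.0],0.0],[[0.0,0.0,0.0],0.0],[[0.0,0.0,0.0],0.0],[[0.0,0.0,0.0],0.0],[[0.0,-0.15,0.0],0.11],[[0.03,-0.31,0.0],0.22],[[0.07,-0.46,0.0],0.33],[[0.13,-0.6,0.0],0.44],[[0.2,-0.74,0.0],0.55],[[0.29,-0.87,0.0],0.66]]
2 10 [[[0.01,-0.15,0.0],0.11],[[0.04,-0.31,0.0],0.22],[[0.08,-0.46,0.0],0.33],[[0.14,-0.6,0.0],0.44],[[0.21,-0.74,0.0],0.55],[[0.3,-0.87,0.0],0.66],[[0.4,-0.98,0.0],0.77],[[0.52,-1.09,0.0],0.88],[[0.64,-1.18,0.0],0.99],[[0.64,-1.18,0.0],0.99]]
end cmd [0.531  0.1764 0.1042 1.991 ]
```

>>> {"op": "step_arm", "data": {
  "motion": [
    [[-1.91,-3.08,0.83],0.01],
    [[-1.91,-3.08,0.83],0.01],
    [[-1.91,-3.08,0.83],0.01],
    [[-1.91,-3.08,0.83],0.01],
    [[-1.91,-3.08,0.83],0.01],
    [[-1.91,-3.08,2.43],0.01],
    [[-1.91,-3.08,2.43],0.01],
    [[-1.91,-3.08,2.43],0.01],
    [[-1.91,-3.08,2.43],0.01]
  ]
}}

```text
time: 29.68
tool_pos: [0.5724, 0.2955, 0.1058]
tool_rot: [-3.141, 0.003, -2.642]
contact_force: [0.6, 1.0, 0.3]
opening: 0.0503
grip_force: 0.0
```

>>> {"op": "step_arm", "data": {
  "motion": [
    [[0,0,0],0],
    [[0,0,0],0],
    [[0,0,0],0],
    [[0,0,0],0],
    [[0,-0.15,0],0.11],
    [[0.03,-0.31,0],0.22],
    [[0.07,-0.46,0],0.33],
    [[0.13,-0.6,0],0.44],
    [[0.2,-0.74,0],0.55],
    [[0.29,-0.87,0],0.66]
  ],
  "hand": 255
}}

```text
time: 30.92
tool_pos: [0.5805, 0.2408, 0.1043]
tool_rot: [3.141, -0.001, 2.977]
contact_force: [-3.6, 0.5, 3.7]
opening: 0.0197
grip_force: 8.0
```

>>> {"op": "step_arm", "data": {
  "motion": [
    [[0.01,-0.15,0],0.11],
    [[0.04,-0.31,0],0.22],
    [[0.08,-0.46,0],0.33],
    [[0.14,-0.6,0],0.44],
    [[0.21,-0.74,0],0.55],
    [[0.3,-0.87,0],0.66],
    [[0.4,-0.98,0],0.77],
    [[0.52,-1.09,0],0.88],
    [[0.64,-1.18,0],0.99],
    [[0.64,-1.18,0],0.99]
  ]
}}

```text
time: 32.17
tool_pos: [0.5323, 0.1759, 0.1043]
tool_rot: [3.141, 0.002, 1.99]
contact_force: [2.3, -6.5, 0.8]
opening: 0.0195
grip_force: 8.0
```

>>> {"op": "step_arm", "data": {
  "motion": [
    [[0,-0.05,0],0.03],
    [[0,-0.1,0],0.06],
    [[0,-0.1,0],0.06]
  ]
}}

```text
time: 32.55
tool_pos: [0.5291, 0.1745, 0.1044]
tool_rot: [3.136, 0.001, 1.93]
contact_force: [8.9, -0.2, -2.9]
opening: 0.0196
grip_force: 8.0
```

```bash
python3 - <<'E'
from h import *
o=robot.observe();print(o["tool_pos"],o["contact_force"]); d=o["tool_pos"][:2]-PV; print("lever",np.arctan2(d[1],d[0])+1.05-CY)
I=np.array([.430,.322]);w=CY+np.pi
s=json.load(open("cmd.json")); s[3]-=.06; s[0]-=.006*.913; s[1]-=.006*.407
plan([[(*s[:3],s[3],3),(*s[:2],.17,s[3],2)],[(*I,.17,w,8)],[(*I,.13,w,1),(*I,.101,w,4)],[(*I,.101,w,4)],[(*I,.101,w-.16*i,1) for i in range(1,10)]+[(*I,.101,w-1.57,1)]],s)
E
```

```text
[0.5291055  0.17453574 0.10443962] [ 8.89949858 -0.24678985 -2.88947243]
lever -0.03405465927465298
0 5 [[[0.0,0.0,0.0],-0.0],[[0.0,0.0,0.0],-0.0],[[0.0,0.0,0.0],-0.0],[[0.0,0.0,-1.1],-0.0],[[0.0,0.0,-1.1],-0.0]]
1 8 [[[2.87,-0.62,0.0],-1.12],[[2.87,-0.62,0.0],-1.12],[[2.87,-0.62,0.0],-1.12],[[2.87,-0.62,0.0],-1.12],[[2.87,-0.62,0.0],-1.12],[[2.87,-0.62,0.0],-1.12],[[2.87,-0.62,0.0],-1.12],[[2.87,-0.62,0.0],-1.12]]
2 5 [[[0.0,0.0,0.67],0.0],[[0.0,0.0,1.15],0.0],[[0.0,0.0,1.15],0.0],[[0.0,0.0,1.15],0.0],[[0.0,0.0,1.15],0.0]]
3 4 [[[0.0,0.0,0.0],0.0],[[0.0,0.0,0.0],0.0],[[0.0,0.0,0.0],0.0],[[0.0,0.0,0.0],0.0]]
4 10 [[[0.0,0.0,0.0],0.16],[[0.0,0.0,0.0],0.32],[[0.0,0.0,0.0],0.48],[[0.0,0.0,0.0],0.64],[[0.0,0.0,0.0],0.8],[[0.0,0.0,0.0],0.96],[[0.0,0.0,0.0],1.12],[[0.0,0.0,0.0],1.28],[[0.0,0.0,0.0],1.44],[[0.0,0.0,0.0],1.57]]
end cmd [0.43   0.322  0.1012 1.481 ]
```

The lever is against its idle stop (about 9 N tangential). Now the isolator.

>>> {"op": "step_arm", "data": {
  "motion": [
    [[0,0,0],0],
    [[0,0,0],0],
    [[0,0,0],0],
    [[0,0,-1.1],0],
    [[0,0,-1.1],0]
  ],
  "hand": 115
}}

```text
time: 33.17
tool_pos: [0.5287, 0.1751, 0.1742]
tool_rot: [3.133, 0.001, 1.931]
contact_force: [-0.3, 0.4, 1.3]
opening: 0.0502
grip_force: 0.0
```

>>> {"op": "step_arm", "data": {
  "motion": [
    [[2.87,-0.62,0],-1.12],
    [[2.87,-0.62,0],-1.12],
    [[2.87,-0.62,0],-1.12],
    [[2.87,-0.62,0],-1.12],
    [[2.87,-0.62,0],-1.12],
    [[2.87,-0.62,0],-1.12],
    [[2.87,-0.62,0],-1.12],
    [[2.87,-0.62,0],-1.12]
  ]
}}

```text
time: 34.17
tool_pos: [0.4308, 0.3225, 0.1697]
tool_rot: [-3.141, -0.0, 3.047]
contact_force: [-0.7, -0.2, 0.5]
opening: 0.0503
grip_force: 0.0
```

>>> {"op": "step_arm", "data": {
  "motion": [
    [[0,0,0.67],0],
    [[0,0,1.15],0],
    [[0,0,1.15],0],
    [[0,0,1.15],0],
    [[0,0,1.15],0]
  ]
}}

```text
time: 34.8
tool_pos: [0.4318, 0.323, 0.1023]
tool_rot: [3.14, 0.002, 3.05]
contact_force: [-0.8, -0.4, 0.6]
opening: 0.0504
grip_force: 0.0
```

>>> {"op": "step_arm", "data": {
  "motion": [
    [[0,0,0],0],
    [[0,0,0],0],
    [[0,0,0],0],
    [[0,0,0],0]
  ],
  "hand": 255,
  "squeeze": 25
}}

```text
time: 35.3
tool_pos: [0.431, 0.3226, 0.101]
tool_rot: [3.141, 0.0, 3.051]
contact_force: [-0.7, -0.1, -0.7]
opening: 0.015
grip_force: 0.4
```

>>> {"op": "step_arm", "data": {
  "motion": [
    [[0,0,0],0],
    [[0,0,0],0.16],
    [[0,0,0],0.33],
    [[0,0,0],0.51],
    [[0,0,0],0.69],
    [[0,0,0],0.87],
    [[0,0,0],1.05],
    [[0,0,0],1.23],
    [[0,0,0],1.4],
    [[0,0,0],1.57]
  ]
}}

```text
time: 36.55
tool_pos: [0.4277, 0.3203, 0.1009]
tool_rot: [-3.135, 0.006, 1.476]
contact_force: [-12.0, -8.7, 13.7]
opening: 0.0137
grip_force: 25.0
```

>>> {"op": "step_arm", "data": {
  "motion": [
    [[0,0,0],0.03],
    [[0,0,0],0.05],
    [[0,0,0],0.05]
  ]
}}

```text
time: 36.92
tool_pos: [0.4277, 0.3205, 0.1009]
tool_rot: [-3.135, 0.006, 1.433]
contact_force: [-10.7, -7.7, 10.2]
opening: 0.0144
grip_force: 25.4
```

```bash
python3 - <<'E'
from h import *
o=robot.observe();print(o["tool_pos"],o["tool_rot"],o["contact_force"],o["torque"],o["grip_force"],o["opening"])
s=cam("scene"); save(s,"iso.png",(250,180,450,310),4)
E
```

```text
[0.42767571 0.32049781 0.10086239] [-3.1352609   0.00607919  1.43250067] [-10.73523257  -7.70831782  10.24417475] [-1.39110578  1.87832993  0.52613223] 25.44348120689392 0.014396289412768128
```

View pics/iso.png

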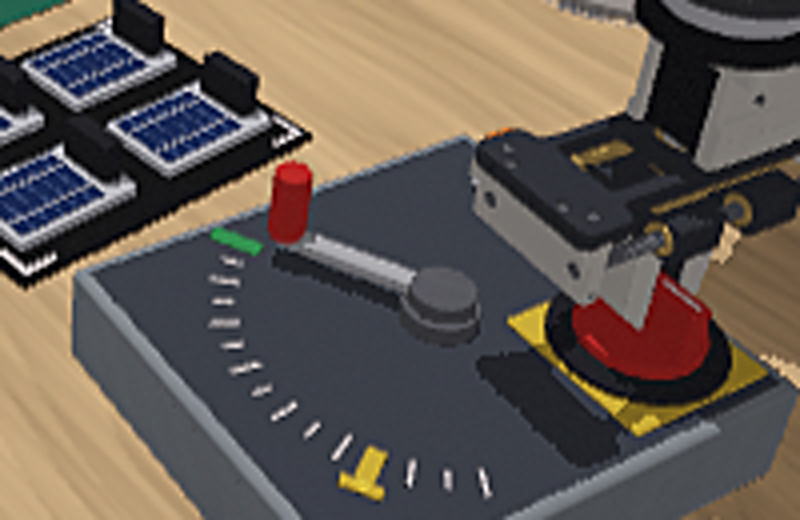

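The handle is turned to its stop (reaction torque, jaws wedged open slightly), and the lever at (290,205) rests at the green mark (237,240). Next, the hasp.

```bash
python3 - <<'E'
from h import *
H=np.array([.3985,.2565]); t0=-1.663; t1=-3.26
f=lambda t:H+.063*np.array([np.cos(t),np.sin(t)])
T=f(t0); print(T); w=t0+np.pi; z=.089
pts=[(*f(t),z,t+np.pi,1) for t in np.linspace(t0,t1,16)[1:]]
c0=[.43,.322,.1012,1.431]
plan([[(*c0,3),(*c0[:2],.16,c0[3],2),(*T,.16,w,4)],[(*T,z,w,4)],[(*T,z,w,5)],pts[:8],pts[8:]+[pts[-1]]],c0)
E
```

```text
[0.3926994  0.19376761]
0 9 [[[0.0,0.0,0.0],-0.0],[[0.0,0.0,0.0],-0.0],[[0.0,0.0,0.0],-0.0],[[0.0,0.0,-0.98],-0.0],[[0.0,0.0,-0.98],-0.0],[[-2.2,-0.32,-0.98],-0.05],[[-2.2,-0.32,-0.98],-0.05],[[-2.2,-0.32,-0.98],-0.05],[[-2.2,-0.32,-0.98],-0.05]]
1 4 [[[0.0,0.0,1.18],0.0],[[0.0,0.0,1.18],0.0],[[0.0,0.0,1.18],0.0],[[0.0,0.0,1.18],0.0]]
2 5 [[[0.0,0.0,0.0],0.0],[[0.0,0.0,0.0],0.0],[[0.0,0.0,0.0],0.0],[[0.0,0.0,0.0],0.0],[[0.0,0.0,0.0],0.0]]
3 8 [[[0.0,-0.11,0.0],0.11],[[0.02,-0.22,0.0],0.22],[[0.05,-0.33,0.0],0.32],[[0.09,-0.43,0.0],0.43],[[0.14,-0.53,0.0],0.53],[[0.21,-0.62,0.0],0.64],[[0.28,-0.71,0.0],0.75],[[0.36,-0.79,0.0],0.85]]
4 8 [[[0.01,-0.11,0.0],0.11],[[0.02,-0.22,0.0],0.22],[[0.05,-0.33,0.0],0.32],[[0.1,-0.43,0.0],0.43],[[0.15,-0.53,0.0],0.54],[[0.21,-0.62,0.0],0.64],[[0.28,-0.71,0.0],0.75],[[0.28,-0.71,0.0],0.75]]
end cmd [ 0.3358  0.264   0.0892 -0.119 ]
```

>>> {"op": "step_arm", "data": {
  "motion": [
    [[0,0,0],0],
    [[0,0,0],0],
    [[0,0,0],0],
    [[0,0,-0.98],0],
    [[0,0,-0.98],0],
    [[-2.2,-0.32,-0.98],-0.05],
    [[-2.2,-0.32,-0.98],-0.05],
    [[-2.2,-0.32,-0.98],-0.05],
    [[-2.2,-0.32,-0.98],-0.05]
  ],
  "hand": 115
}}

```text
time: 38.1
tool_pos: [0.394, 0.1944, 0.1597]
tool_rot: [3.141, -0.001, 1.479]
contact_force: [0.2, 0.4, 0.3]
opening: 0.0502
grip_force: 0.0
```

>>> {"op": "step_arm", "data": {
  "motion": [
    [[0,0,1.18],0],
    [[0,0,1.18],0],
    [[0,0,1.18],0],
    [[0,0,1.18],0]
  ]
}}

```text
time: 38.6
tool_pos: [0.3947, 0.1953, 0.0903]
tool_rot: [3.139, -0.001, 1.481]
contact_force: [-0.0, -0.6, 0.8]
opening: 0.0504
grip_force: 0.0
```

>>> {"op": "step_arm", "data": {
  "motion": [
    [[0,0,0],0],
    [[0,0,0],0],
    [[0,0,0],0],
    [[0,0,0],0],
    [[0,0,0],0]
  ],
  "hand": 255,
  "squeeze": 8
}}

```text
time: 39.22
tool_pos: [0.3921, 0.1945, 0.0889]
tool_rot: [-3.139, 0.001, 1.481]
contact_force: [-6.1, 0.6, 6.1]
opening: 0.018
grip_force: 8.0
```

>>> {"op": "step_arm", "data": {
  "motion": [
    [[0,-0.11,0],0.11],
    [[0.02,-0.22,0],0.22],
    [[0.05,-0.33,0],0.32],
    [[0.09,-0.43,0],0.43],
    [[0.14,-0.53,0],0.53],
    [[0.21,-0.62,0],0.64],
    [[0.28,-0.71,0],0.75],
    [[0.36,-0.79,0],0.85]
  ]
}}

```text
time: 40.22
tool_pos: [0.3468, 0.2197, 0.0889]
tool_rot: [-3.141, 0.003, 0.628]
contact_force: [-2.1, -3.6, 5.1]
opening: 0.0177
grip_force: 8.0
```

>>> {"op": "step_arm", "data": {
  "motion": [
    [[0.01,-0.11,0],0.11],
    [[0.02,-0.22,0],0.22],
    [[0.05,-0.33,0],0.32],
    [[0.1,-0.43,0],0.43],
    [[0.15,-0.53,0],0.54],
    [[0.21,-0.62,0],0.64],
    [[0.28,-0.71,0],0.75],
    [[0.28,-0.71,0],0.75]
  ]
}}

```text
time: 41.22
tool_pos: [0.3344, 0.2648, 0.0887]
tool_rot: [3.14, 0.004, -0.12]
contact_force: [-8.8, 3.3, 5.8]
opening: 0.0177
grip_force: 8.0
```

```bash
python3 - <<'E'
from h import *
o=robot.observe();print(o["tool_pos"],o["tool_rot"],o["contact_force"],o["torque"],o["grip_force"],o["opening"])
c0=json.load(open("cmd.json"))
plan([[(*c0,3),(*c0[:2],.16,c0[3],2)],[(.36,.12,.2,.7,5)]])
E
```

```text
[0.33435905 0.26480411 0.08872134] [ 3.14048964  0.00448608 -0.12025985] [-8.81934381  3.28278831  5.79673607] [0.54301915 1.63282017 0.08904392] 8.003717958927155 0.017659701211745708
0 5 [[[0.0,0.0,0.0],-0.0],[[0.0,0.0,0.0],-0.0],[[0.0,0.0,0.0],-0.0],[[0.0,0.0,-1.18],-0.0],[[0.0,0.0,-1.18],-0.0]]
1 5 [[[0.69,2.34,-0.67],-0.82],[[0.69,2.34,-0.67],-0.82],[[0.69,2.34,-0.67],-0.82],[[0.69,2.34,-0.67],-0.82],[[0.69,2.34,-0.67],-0.82]]
end cmd [0.3602 0.1197 0.2002 0.701 ]
```

>>> {"op": "step_arm", "data": {
  "motion": [
    [[0,0,0],0],
    [[0,0,0],0],
    [[0,0,0],0],
    [[0,0,-1.18],0],
    [[0,0,-1.18],0]
  ],
  "hand": 115
}}

```text
time: 41.85
tool_pos: [0.3388, 0.2656, 0.1628]
tool_rot: [-3.138, -0.006, -0.119]
contact_force: [1.3, 0.2, -0.1]
opening: 0.05
grip_force: 0.0
```

>>> {"op": "step_arm", "data": {
  "motion": [
    [[0.69,2.34,-0.67],-0.82],
    [[0.69,2.34,-0.67],-0.82],
    [[0.69,2.34,-0.67],-0.82],
    [[0.69,2.34,-0.67],-0.82],
    [[0.69,2.34,-0.67],-0.82]
  ]
}}

```text
time: 42.48
tool_pos: [0.3612, 0.1193, 0.1996]
tool_rot: [3.142, -0.0, 0.704]
contact_force: [0.4, 0.1, 0.4]
opening: 0.0504
grip_force: 0.0
```

```bash
python3 - <<'E'
from h import *
w=BY+np.pi/2
plan([[(.4,-.3,.2,w,10)]])
E
```

```text
0 10 [[[-4.0,5.77,0.0],-0.94],[[-4.0,5.77,0.0],-0.94],[[-4.0,5.77,0.0],-0.94],[[-4.0,5.77,0.0],-0.94],[[-4.0,5.77,0.0],-0.94],[[-4.0,5.77,0.0],-0.94],[[-4.0,5.77,0.0],-0.94],[[-4.0,5.77,0.0],-0.94],[[-4.0,5.77,0.0],-0.94],[[-4.0,5.77,0.0],-0.94]]
end cmd [ 0.4001 -0.2996  0.2002  1.641 ]
```

>>> {"op": "step_arm", "data": {
  "motion": [
    [[-4,5.77,0],-0.94],
    [[-4,5.77,0],-0.94],
    [[-4,5.77,0],-0.94],
    [[-4,5.77,0],-0.94],
    [[-4,5.77,0],-0.94],
    [[-4,5.77,0],-0.94],
    [[-4,5.77,0],-0.94],
    [[-4,5.77,0],-0.94],
    [[-4,5.77,0],-0.94],
    [[-4,5.77,0],-0.94]
  ]
}}

```text
time: 43.72
tool_pos: [0.4004, -0.2984, 0.199]
tool_rot: [-3.14, -0.002, 1.64]
contact_force: [1.1, -0.2, 0.2]
opening: 0.0504
grip_force: 0.0
```

```bash
cat >> h.py <<'E'
MC=np.array([.5028,-.2972]);MY=.0585
def mats(u,v): # bar point for a carrier centred at (u,v) on the mat, yaw MY
    u-=.034; return MC+np.array([np.cos(MY)*u-np.sin(MY)*v,np.sin(MY)*u+np.cos(MY)*v])
E
python3 - <<'E'
from h import *
c=cam("top"); save(c,"chk.png",(90,150,310,285),3.6); panels(c,.014)
print("expected bars",[slot(u,v).round(4) for u in(.058,-.058) for v in(.045,-.045)])
# bar tops on the bed, dark blobs give little; blue cells instead
for k in blobs(c,(100,100,40),(135,255,255),60)[0]:
    p=rect(c,k,.014)
    if .35<p[0][0]<.7 and -.45<p[0][1]<.1: print("cell",p[0].round(4),np.round(p[1],3),round(p[2],3))
E
```

```text
panel [ 0.4531 -0.0864] [0.092 0.063] 0.069 bar [ 0.4192 -0.0887]
panel [ 0.5868 -0.5874] [0.096 0.061] 0.298 bar [ 0.5543 -0.5974]
expected bars [array([0.5272, 0.0092]), array([ 0.5333, -0.0806]), array([0.4115, 0.0013]), array([ 0.4176, -0.0884])]
cell [ 0.4622 -0.0862] [0.056 0.02 ] 0.076
cell [0.4626 0.0384] [0.056 0.02 ] -0.087
cell [0.5697 0.0113] [0.057 0.019] 0.097
cell [ 0.5764 -0.0789] [0.057 0.02 ] 0.069
```

View pics/chk.png

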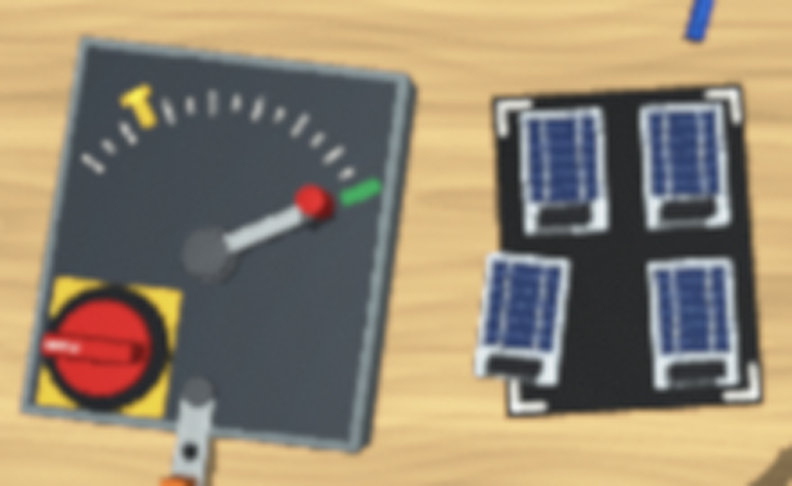

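The check crop shows the lever at idle (314,202), the isolator bar turned across (95,348) and the hasp out over the front (190,440). One carrier on the bed was knocked aside to (520,318), but it still looks flat. Now the carriers go back, right column first.

```bash
cat >> h.py <<'E'
def cycle(src,ws,dst,wd,zg=.037,zp=.035,rel=True,hop=.1,lift=.068):
    s=json.load(open("cmd.json")); a=np.array(s[:2]); m=(a+src)/2
    n=max(4,int(np.ceil(np.hypot(*(dst-src))/.045)))
    c=[[(*s,3),(*a,hop,s[3],2),(*m,hop,s[3],5)]] if rel else [[(*m,s[2],s[3],5)]]
    c+=[[(*src,hop,ws,5),(*src,zg,ws,4)],[(*src,zg,ws,5),(*src,(zg+lift)/2,ws,1),(*src,lift,ws,2)],
        [(*(src+(dst-src)*i/n),lift,ws+(wd-ws)*i/n,1) for i in range(1,n+1)]+[(*dst,lift,wd,2)],
        [(*dst,.05,wd,1),(*dst,.041,wd,1),(*dst,zp,wd,3)]]
    plan(c)
E
python3 - <<'E'
from h import *
w=BY+np.pi/2; v=MY+np.pi/2
cycle(slot(.058,-.045),w,mats(.062,-.056),v,rel=False)
cycle(slot(-.058,-.045),w,mats(-.062,-.056),v)
E
```

```text
0 5 [[[1.74,1.24,0.0],-0.0],[[1.74,1.24,0.0],-0.0],[[1.74,1.24,0.0],-0.0],[[1.74,1.24,0.0],-0.0],[[1.74,1.24,0.0],-0.0]]
1 9 [[[1.75,1.23,1.67],0.0],[[1.75,1.23,1.67],0.0],[[1.75,1.23,1.67],0.0],[[1.75,1.23,1.67],0.0],[[1.75,1.23,1.67],0.0],[[1.75,1.23,2.72],0.0],[[1.75,1.23,2.72],0.0],[[1.75,1.23,2.72],0.0],[[1.75,1.23,2.72],0.0]]
2 8 [[[0.0,0.0,0.0],0.0],[[0.0,0.0,0.0],0.0],[[0.0,0.0,0.0],0.0],[[0.0,0.0,0.0],0.0],[[0.0,0.0,0.0],0.0],[[0.0,0.0,-0.26],0.0],[[0.0,0.0,-0.52],0.0],[[0.0,0.0,-0.52],0.0]]
3 9 [[[-0.65,-0.04,0.0],0.0],[[-1.29,-0.09,0.0],0.0],[[-1.93,-0.13,0.0],0.01],[[-2.58,-0.17,0.0],0.01],[[-3.22,-0.22,0.0],0.01],[[-3.86,-0.26,0.0],0.01],[[-4.51,-0.3,0.0],0.01],[[-4.51,-0.3,0.0],0.01],[[-4.51,-0.3,0.0],0.01]]
4 5 [[[0.0,0.0,0.3],0.0],[[0.0,0.0,0.45],0.0],[[0.0,0.0,0.55],0.0],[[0.0,0.0,0.55],0.0],[[0.0,0.0,0.55],0.0]]
end cmd [ 0.5343 -0.3516  0.0352  1.631 ]
0 10 [[[0.0,0.0,0.0],-0.0],[[0.0,0.0,0.0],-0.0],[[0.0,0.0,0.0],-0.0],[[0.0,0.0,-1.08],-0.0],[[0.0,0.0,-1.08],-0.0],[[2.25,-0.84,-1.08],-0.0],[[2.25,-0.84,-1.08],-0.0],[[2.25,-0.84,-1.08],-0.0],[[2.25,-0.84,-1.08],-0.0],[[2.25,-0.84,-1.08],-0.0]]
1 9 [[[2.24,-0.84,0.0],-0.01],[[2.24,-0.84,0.0],-0.01],[[2.24,-0.84,0.0],-0.01],[[2.24,-0.84,0.0],-0.01],[[2.24,-0.84,0.0],-0.01],[[2.24,-0.84,1.05],-0.01],[[2.24,-0.84,1.05],-0.01],[[2.24,-0.84,1.05],-0.01],[[2.24,-0.84,1.05],-0.01]]
2 8 [[[0.0,0.0,0.0],0.0],[[0.0,0.0,0.0],0.0],[[0.0,0.0,0.0],0.0],[[0.0,0.0,0.0],0.0],[[0.0,0.0,0.0],0.0],[[0.0,0.0,-0.26],0.0],[[0.0,0.0,-0.52],0.0],[[0.0,0.0,-0.52],0.0]]
3 9 [[[-0.64,-0.06,0.0],0.0],[[-1.28,-0.12,0.0],0.0],[[-1.92,-0.18,0.0],0.01],[[-2.56,-0.25,0.0],0.01],[[-3.2,-0.31,0.0],0.01],[[-3.84,-0.37,0.0],0.01],[[-4.48,-0.44,0.0],0.01],[[-4.48,-0.44,0.0],0.01],[[-4.48,-0.44,0.0],0.01]]
4 5 [[[0.0,0.0,0.3],0.0],[[0.0,0.0,0.45],0.0],[[0.0,0.0,0.55],0.0],[[0.0,0.0,0.55],0.0],[[0.0,0.0,0.55],0.0]]
end cmd [ 0.4099 -0.3587  0.0352  1.631 ]
```

>>> {"op": "step_arm", "data": {
  "motion": [
    [[1.74,1.24,0],0],
    [[1.74,1.24,0],0],
    [[1.74,1.24,0],0],
    [[1.74,1.24,0],0],
    [[1.74,1.24,0],0]
  ],
  "squeeze": 40
}}

```text
time: 44.4
tool_pos: [0.4673, -0.1903, 0.2]
tool_rot: [-3.141, 0.0, 1.64]
contact_force: [0.6, 0.1, -0.1]
opening: 0.0503
grip_force: 0.0
```

>>> {"op": "step_arm", "data": {
  "motion": [
    [[1.75,1.23,1.67],0],
    [[1.75,1.23,1.67],0],
    [[1.75,1.23,1.67],0],
    [[1.75,1.23,1.67],0],
    [[1.75,1.23,1.67],0],
    [[1.75,1.23,2.72],0],
    [[1.75,1.23,2.72],0],
    [[1.75,1.23,2.72],0],
    [[1.75,1.23,2.72],0]
  ]
}}

```text
time: 45.52
tool_pos: [0.5352, -0.0805, 0.0391]
tool_rot: [3.138, 0.001, 1.64]
contact_force: [0.6, -0.2, -0.6]
opening: 0.0506
grip_force: 0.0
```

>>> {"op": "step_arm", "data": {
  "motion": [
    [[0,0,0],0],
    [[0,0,0],0],
    [[0,0,0],0],
    [[0,0,0],0],
    [[0,0,0],0],
    [[0,0,-0.26],0],
    [[0,0,-0.52],0],
    [[0,0,-0.52],0]
  ],
  "hand": 255
}}

```text
time: 46.52
tool_pos: [0.5353, -0.0801, 0.0698]
tool_rot: [3.138, 0.001, 1.641]
contact_force: [0.4, 0.0, -1.6]
opening: 0.0141
grip_force: 40.0
```

>>> {"op": "step_arm", "data": {
  "motion": [
    [[-0.65,-0.04,0],0],
    [[-1.29,-0.09,0],0],
    [[-1.93,-0.13,0],0.01],
    [[-2.58,-0.17,0],0.01],
    [[-3.22,-0.22,0],0.01],
    [[-3.86,-0.26,0],0.01],
    [[-4.51,-0.3,0],0.01],
    [[-4.51,-0.3,0],0.01],
    [[-4.51,-0.3,0],0.01]
  ]
}}

```text
time: 47.65
tool_pos: [0.5347, -0.3503, 0.0674]
tool_rot: [-3.141, -0.001, 1.631]
contact_force: [0.6, -0.1, -1.1]
opening: 0.0138
grip_force: 40.0
```

>>> {"op": "step_arm", "data": {
  "motion": [
    [[0,0,0.3],0],
    [[0,0,0.45],0],
    [[0,0,0.55],0],
    [[0,0,0.55],0],
    [[0,0,0.55],0]
  ]
}}

```text
time: 48.28
tool_pos: [0.5352, -0.351, 0.0349]
tool_rot: [3.141, 0.0, 1.631]
contact_force: [0.2, 0.7, -2.2]
opening: 0.0137
grip_force: 40.0
```

Good. Next is the near-right carrier.

>>> {"op": "step_arm", "data": {
  "motion": [
    [[0,0,0],0],
    [[0,0,0],0],
    [[0,0,0],0],
    [[0,0,-1.08],0],
    [[0,0,-1.08],0],
    [[2.25,-0.84,-1.08],0],
    [[2.25,-0.84,-1.08],0],
    [[2.25,-0.84,-1.08],0],
    [[2.25,-0.84,-1.08],0],
    [[2.25,-0.84,-1.08],0]
  ],
  "hand": 115
}}

```text
time: 49.52
tool_pos: [0.4775, -0.2203, 0.0998]
tool_rot: [3.14, 0.001, 1.63]
contact_force: [-0.1, -0.5, -0.5]
opening: 0.0503
grip_force: 0.0
```

>>> {"op": "step_arm", "data": {
  "motion": [
    [[2.24,-0.84,0],-0.01],
    [[2.24,-0.84,0],-0.01],
    [[2.24,-0.84,0],-0.01],
    [[2.24,-0.84,0],-0.01],
    [[2.24,-0.84,0],-0.01],
    [[2.24,-0.84,1.05],-0.01],
    [[2.24,-0.84,1.05],-0.01],
    [[2.24,-0.84,1.05],-0.01],
    [[2.24,-0.84,1.05],-0.01]
  ]
}}

```text
time: 50.65
tool_pos: [0.4188, -0.0887, 0.0375]
tool_rot: [3.14, 0.0, 1.64]
contact_force: [0.4, 0.3, -0.3]
opening: 0.0504
grip_force: 0.0
```

>>> {"op": "step_arm", "data": {
  "motion": [
    [[0,0,0],0],
    [[0,0,0],0],
    [[0,0,0],0],
    [[0,0,0],0],
    [[0,0,0],0],
    [[0,0,-0.26],0],
    [[0,0,-0.52],0],
    [[0,0,-0.52],0]
  ],
  "hand": 255
}}

```text
time: 51.65
tool_pos: [0.4189, -0.0883, 0.0685]
tool_rot: [3.14, 0.001, 1.641]
contact_force: [0.4, -0.2, -1.6]
opening: 0.0135
grip_force: 40.0
```

>>> {"op": "step_arm", "data": {
  "motion": [
    [[-0.64,-0.06,0],0],
    [[-1.28,-0.12,0],0],
    [[-1.92,-0.18,0],0.01],
    [[-2.56,-0.25,0],0.01],
    [[-3.2,-0.31,0],0.01],
    [[-3.84,-0.37,0],0.01],
    [[-4.48,-0.44,0],0.01],
    [[-4.48,-0.44,0],0.01],
    [[-4.48,-0.44,0],0.01]
  ]
}}

```text
time: 52.78
tool_pos: [0.4102, -0.3571, 0.0669]
tool_rot: [-3.14, -0.002, 1.63]
contact_force: [-0.4, 0.6, -1.2]
opening: 0.0138
grip_force: 40.0
```

>>> {"op": "step_arm", "data": {
  "motion": [
    [[0,0,0.3],0],
    [[0,0,0.45],0],
    [[0,0,0.55],0],
    [[0,0,0.55],0],
    [[0,0,0.55],0]
  ]
}}

```text
time: 53.4
tool_pos: [0.411, -0.3582, 0.0352]
tool_rot: [3.141, 0.0, 1.631]
contact_force: [-1.3, 0.9, -1.2]
opening: 0.0134
grip_force: 40.0
```

```bash
python3 - <<'E'
from h import *
w=BY+np.pi/2; v=MY+np.pi/2
c=cam("top"); R=panels(c,.014)
cv2.imwrite("pics/m.png",c["pixels"][...,::-1])
for k in blobs(c,(100,100,40),(135,255,255),60)[0]:
    p=rect(c,k,.014)
    if .35<p[0][0]<.7 and -.45<p[0][1]<.1: print("cell",p[0].round(4),np.round(p[1],3),round(p[2],3))
cycle(slot(.058,.045),w,mats(.062,.056),v)
q=[r for r in R if r[0][0]<.5 and r[0][1]>0]
b,a=(q[0] if q else (np.array([.4536,.0392]),-.087)); b=b-.034*np.array([np.cos(a),np.sin(a)])
cycle(b,a+np.pi/2,mats(-.062,.056),v)
E
```

```text
panel [ 0.5691 -0.3477] [0.091 0.064] 0.018 bar [ 0.5351 -0.3483]
panel [ 0.5869 -0.5874] [0.097 0.062] 0.33 bar [ 0.5547 -0.5984]
cell [0.4626 0.0384] [0.056 0.02 ] -0.087
cell [0.5697 0.0113] [0.057 0.019] 0.097
cell [ 0.5783 -0.3491] [0.057 0.02 ] 0.065
0 10 [[[0.0,0.0,0.0],-0.0],[[0.0,0.0,0.0],-0.0],[[0.0,0.0,0.0],-0.0],[[0.0,0.0,-1.08],-0.0],[[0.0,0.0,-1.08],-0.0],[[3.0,1.16,-1.08],-0.0],[[3.0,1.16,-1.08],-0.0],[[3.0,1.16,-1.08],-0.0],[[3.0,1.16,-1.08],-0.0],[[3.0,1.16,-1.08],-0.0]]
1 9 [[[3.0,1.16,0.0],-0.01],[[3.0,1.16,0.0],-0.01],[[3.0,1.16,0.0],-0.01],[[3.0,1.16,0.0],-0.01],[[3.0,1.16,0.0],-0.01],[[3.0,1.16,1.05],-0.01],[[3.0,1.16,1.05],-0.01],[[3.0,1.16,1.05],-0.01],[[3.0,1.16,1.05],-0.01]]
2 8 [[[0.0,0.0,0.0],0.0],[[0.0,0.0,0.0],0.0],[[0.0,0.0,0.0],0.0],[[0.0,0.0,0.0],0.0],[[0.0,0.0,0.0],0.0],[[0.0,0.0,-0.26],0.0],[[0.0,0.0,-0.52],0.0],[[0.0,0.0,-0.52],0.0]]
3 8 [[[-0.69,-0.05,0.0],0.0],[[-1.38,-0.1,0.0],0.01],[[-2.07,-0.14,0.0],0.01],[[-2.76,-0.19,0.0],0.01],[[-3.44,-0.24,0.0],0.01],[[-4.13,-0.29,0.0],0.01],[[-4.13,-0.29,0.0],0.01],[[-4.13,-0.29,0.0],0.01]]
4 5 [[[0.0,0.0
[... 466 characters left out ...]
76,0.0],0.15],[[2.39,-0.76,0.0],0.15],[[2.39,-0.76,1.05],0.15],[[2.39,-0.76,1.05],0.15],[[2.39,-0.76,1.05],0.15],[[2.39,-0.76,1.05],0.15]]
2 8 [[[0.0,0.0,0.0],-0.0],[[0.0,0.0,0.0],-0.0],[[0.0,0.0,0.0],-0.0],[[0.0,0.0,0.0],-0.0],[[0.0,0.0,0.0],-0.0],[[0.0,0.0,-0.26],-0.0],[[0.0,0.0,-0.52],-0.0],[[0.0,0.0,-0.52],-0.0]]
3 9 [[[-0.69,0.03,0.0],-0.02],[[-1.38,0.05,0.0],-0.04],[[-2.06,0.07,0.0],-0.07],[[-2.75,0.1,0.0],-0.09],[[-3.44,0.12,0.0],-0.11],[[-4.13,0.15,0.0],-0.13],[[-4.82,0.17,0.0],-0.15],[[-4.82,0.17,0.0],-0.15],[[-4.82,0.17,0.0],-0.15]]
4 5 [[[0.0,0.0,0.3],0.0],[[0.0,0.0,0.45],0.0],[[0.0,0.0,0.55],0.0],[[0.0,0.0,0.55],0.0],[[0.0,0.0,0.55],0.0]]
end cmd [ 0.4038 -0.2469  0.0352  1.631 ]
```

>>> {"op": "step_arm", "data": {
  "motion": [
    [[0,0,0],0],
    [[0,0,0],0],
    [[0,0,0],0],
    [[0,0,-1.08],0],
    [[0,0,-1.08],0],
    [[3,1.16,-1.08],0],
    [[3,1.16,-1.08],0],
    [[3,1.16,-1.08],0],
    [[3,1.16,-1.08],0],
    [[3,1.16,-1.08],0]
  ],
  "hand": 115
}}

```text
time: 54.7
tool_pos: [0.4695, -0.1742, 0.0994]
tool_rot: [-3.141, 0.0, 1.632]
contact_force: [0.5, 0.3, -0.3]
opening: 0.0505
grip_force: 0.0
```

>>> {"op": "step_arm", "data": {
  "motion": [
    [[3,1.16,0],-0.01],
    [[3,1.16,0],-0.01],
    [[3,1.16,0],-0.01],
    [[3,1.16,0],-0.01],
    [[3,1.16,0],-0.01],
    [[3,1.16,1.05],-0.01],
    [[3,1.16,1.05],-0.01],
    [[3,1.16,1.05],-0.01],
    [[3,1.16,1.05],-0.01]
  ]
}}

```text
time: 55.82
tool_pos: [0.5283, 0.0087, 0.0378]
tool_rot: [3.141, 0.0, 1.64]
contact_force: [0.3, -0.1, 0.5]
opening: 0.0505
grip_force: 0.0
```

>>> {"op": "step_arm", "data": {
  "motion": [
    [[0,0,0],0],
    [[0,0,0],0],
    [[0,0,0],0],
    [[0,0,0],0],
    [[0,0,0],0],
    [[0,0,-0.26],0],
    [[0,0,-0.52],0],
    [[0,0,-0.52],0]
  ],
  "hand": 255
}}

```text
time: 56.82
tool_pos: [0.5294, 0.0094, 0.0698]
tool_rot: [3.138, 0.001, 1.641]
contact_force: [-0.0, -0.9, -0.8]
opening: 0.0132
grip_force: 40.0
```

>>> {"op": "step_arm", "data": {
  "motion": [
    [[-0.69,-0.05,0],0],
    [[-1.38,-0.1,0],0.01],
    [[-2.07,-0.14,0],0.01],
    [[-2.76,-0.19,0],0.01],
    [[-3.44,-0.24,0],0.01],
    [[-4.13,-0.29,0],0.01],
    [[-4.13,-0.29,0],0.01],
    [[-4.13,-0.29,0],0.01]
  ]
}}

```text
time: 57.82
tool_pos: [0.5277, -0.2382, 0.0675]
tool_rot: [-3.141, -0.001, 1.63]
contact_force: [-0.1, -0.3, -1.8]
opening: 0.0134
grip_force: 40.0
```

>>> {"op": "step_arm", "data": {
  "motion": [
    [[0,0,0.3],0],
    [[0,0,0.45],0],
    [[0,0,0.55],0],
    [[0,0,0.55],0],
    [[0,0,0.55],0]
  ]
}}

```text
time: 58.45
tool_pos: [0.5284, -0.2388, 0.0353]
tool_rot: [3.141, 0.0, 1.631]
contact_force: [-0.8, -0.1, -1.5]
opening: 0.0137
grip_force: 40.0
```

```bash
python3 - <<'E'
from h import *
c=cam("top")
px=lambda x,y:(90+x/3.6,150+y/3.6)
print("D ref (.418,-.088):",ray(c,px(697,373),.044)[:2].round(4)," knocked bar:",ray(c,px(513,365),.044)[:2].round(4))
for k in blobs(c,(100,100,40),(135,255,255),60)[0]:
    p=rect(c,k,.014)
    if .35<p[0][0]<.7 and -.45<p[0][1]<.1: print("cell",p[0].round(4),np.round(p[1],3),round(p[2],3))
E
```

```text
D ref (.418,-.088): [ 0.4162 -0.0882]  knocked bar: [0.4196 0.0421]
cell [0.4627 0.0384] [0.057 0.02 ] -0.087
```

The bar is at (0.4196, 0.0421), matching the planned grasp (0.4197, 0.0422). On to the last carrier.

>>> {"op": "step_arm", "data": {
  "motion": [
    [[0,0,0],0],
    [[0,0,0],0],
    [[0,0,0],0],
    [[0,0,-1.08],0],
    [[0,0,-1.08],0],
    [[2.4,-0.75,-1.08],0],
    [[2.4,-0.75,-1.08],0],
    [[2.4,-0.75,-1.08],0],
    [[2.4,-0.75,-1.08],0],
    [[2.4,-0.75,-1.08],0]
  ],
  "hand": 115
}}

```text
time: 59.75
tool_pos: [0.4753, -0.0986, 0.0998]
tool_rot: [3.141, 0.001, 1.631]
contact_force: [-1.3, -0.7, 0.1]
opening: 0.0504
grip_force: 0.0
```

>>> {"op": "step_arm", "data": {
  "motion": [
    [[2.39,-0.76,0],0.15],
    [[2.39,-0.76,0],0.15],
    [[2.39,-0.76,0],0.15],
    [[2.39,-0.76,0],0.15],
    [[2.39,-0.76,0],0.15],
    [[2.39,-0.76,1.05],0.15],
    [[2.39,-0.76,1.05],0.15],
    [[2.39,-0.76,1.05],0.15],
    [[2.39,-0.76,1.05],0.15]
  ]
}}

```text
time: 60.88
tool_pos: [0.421, 0.0421, 0.0376]
tool_rot: [3.14, -0.0, 1.48]
contact_force: [-0.4, -1.4, -0.4]
opening: 0.0505
grip_force: 0.0
```

>>> {"op": "step_arm", "data": {
  "motion": [
    [[0,0,0],0],
    [[0,0,0],0],
    [[0,0,0],0],
    [[0,0,0],0],
    [[0,0,0],0],
    [[0,0,-0.26],0],
    [[0,0,-0.52],0],
    [[0,0,-0.52],0]
  ],
  "hand": 255
}}

```text
time: 61.88
tool_pos: [0.4211, 0.0426, 0.0685]
tool_rot: [3.14, -0.0, 1.481]
contact_force: [0.2, -0.2, -0.7]
opening: 0.0141
grip_force: 40.0
```

>>> {"op": "step_arm", "data": {
  "motion": [
    [[-0.69,0.03,0],-0.02],
    [[-1.38,0.05,0],-0.04],
    [[-2.06,0.07,0],-0.07],
    [[-2.75,0.1,0],-0.09],
    [[-3.44,0.12,0],-0.11],
    [[-4.13,0.15,0],-0.13],
    [[-4.82,0.17,0],-0.15],
    [[-4.82,0.17,0],-0.15],
    [[-4.82,0.17,0],-0.15]
  ]
}}

```text
time: 63.0
tool_pos: [0.404, -0.2455, 0.0671]
tool_rot: [-3.14, -0.002, 1.63]
contact_force: [-0.4, 0.1, -1.1]
opening: 0.0137
grip_force: 40.0
```

>>> {"op": "step_arm", "data": {
  "motion": [
    [[0,0,0.3],0],
    [[0,0,0.45],0],
    [[0,0,0.55],0],
    [[0,0,0.55],0],
    [[0,0,0.55],0]
  ]
}}

```text
time: 63.62
tool_pos: [0.4048, -0.2463, 0.0352]
tool_rot: [3.141, 0.0, 1.631]
contact_force: [0.6, -0.6, -0.6]
opening: 0.0137
grip_force: 40.0
```

Release, rise and move aside to check.

>>> {"op": "step_arm", "data": {
  "motion": [
    [[0,0,0],0],
    [[0,0,0],0],
    [[0,0,0],0],
    [[0,0,-1.1],0],
    [[0,0,-3],0],
    [[0,0,-3],0],
    [[3.5,0,-3],0],
    [[3.5,0,-3],0],
    [[3.5,0,-3],0],
    [[3.5,0,-3],0]
  ],
  "hand": 115
}}

```text
time: 64.88
tool_pos: [0.3911, -0.034, 0.2151]
tool_rot: [3.141, -0.001, 1.634]
contact_force: [-0.5, -0.4, 0.3]
opening: 0.0502
grip_force: 0.0
```

```bash
python3 - <<'E'
from h import *
o=robot.observe(); print(o["tool_pos"],o["opening"],o["time"])
c=cam("top"); save(c,"fin.png"); panels(c)
print([mats(u+.034,v).round(3) for u in(.062,-.062) for v in(.056,-.056)])
s=cam("scene"); save(s,"finS.png",(90,110,460,360),2)
E
```

```text
[ 0.39110697 -0.03400789  0.2151045 ] 0.05017180806845194 64.875
panel [ 0.4403 -0.2436] [0.093 0.064] 0.06 bar [ 0.4063 -0.2457]
panel [ 0.4467 -0.3556] [0.091 0.064] 0.059 bar [ 0.4128 -0.3576]
panel [ 0.5633 -0.237 ] [0.093 0.064] 0.062 bar [ 0.5294 -0.2391]
panel [ 0.5695 -0.3487] [0.092 0.064] 0.018 bar [ 0.5355 -0.3493]
panel [ 0.5871 -0.5892] [0.097 0.062] 0.309 bar [ 0.5547 -0.5995]
[array([ 0.561, -0.238]), array([ 0.568, -0.349]), array([ 0.438, -0.245]), array([ 0.444, -0.357])]
```

View pics/finS.png

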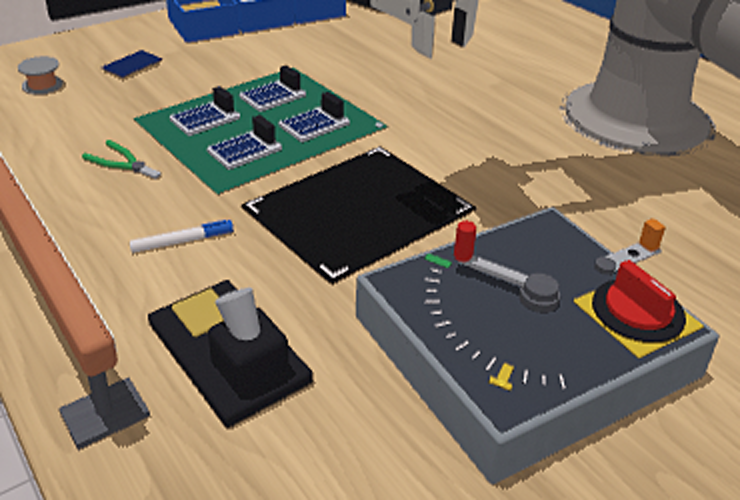

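View pics/fin.png

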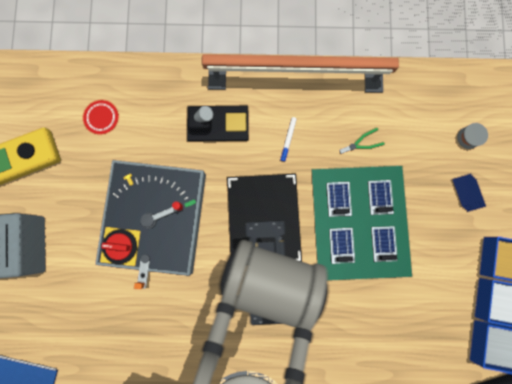

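The final pictures show all four carriers flat on the mat at (339,198), (382,197), (343,245) and (385,243). The lever is at the green mark (178,206), the isolator is off (120,246) and the hasp is out over the front edge (142,272). The pen, cutters and stand have not moved.

```bash
python3 -c "
from cell import robot
print(robot.hand_in())"
```

```text
the job is handed in; nothing more can be done
None
```

I handed the job in after about 65 s of robot time: all four carriers are back flat, cell side up, on the green mat, after the setpoint, idle, isolator-off and hasp-out steps in order. The final pictures show this and the pen, cutters and stand unmoved; the hand-in returned no verdict.

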